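# Seat a keyed lapping disc and cap its spindle

## Task

The lapping disc on the jeweller's inclined lap was left half fitted, its inner tab standing on the step of the spindle. Turn the disc by its hexagonal hub until the tab drops into one of the two keyways and the disc sits fully home on the flange, then put the black spindle cap over the spindle nose, bar grip upwards, so that it rests on the hub. Leave the other things on the bench where they are.

Things in the scene. Friction and masses are not known exactly. Their poses are not given: they have to be found in the camera images.
- spindle_seat (a point): Centre of the upper face of the flange (144 mm across) on the spindle of the lap, a grey machine with a 210 x 180 mm foot; about 135 mm above the bench. z points out along the spindle, which leans 25 degrees from vertical, roughly towards the robot. Spindle: 28 mm thick up to a flat step 30 mm from here, then a round nose 18 mm thick up to 68 mm, its last 8 mm tapered to 10 mm.
- spindle_step (a point): Centre of the step, 30 mm above spindle_seat, same axes. Two keyways, 9 mm wide, open at the step and run down to the flange on opposite sides, along +x and -x of this frame; the flange rim has a notch, 12 mm wide, in line with each. A stiff brake (4 N m) holds the spindle; its angle differs from start to start.
- disc: Plain aluminium lapping disc on the spindle, 120 mm across, 8 mm thick, 0.4 kg, with a hexagonal hub 44 mm across flats up to 44 mm above the underside; flats face 0, 60, 120.. degrees from +x. Origin: centre of the underside, z out of the hub. At the start its underside is about 14 mm above the flange and it is loose by 1 mm, slightly askew. Fully home, the nose stands 24 mm out of the hub.
- disc_tab (a point): Lower end of the tab that juts from the wall of the disc's 30 mm through bore to 10.5 mm from the axis, on the disc's +x side: 6.5 mm wide, from 16 mm above the underside up to the hub's top; a raised rib on the disc's face is in line with it. Within 0.1 rad of a keyway it lets the disc slide 14 mm down to the flange. The nearer keyway is 0.5 to 1.6 rad off, either way round.
- cap: Black spindle cap standing upright on the bench, 0.15 kg: round body 60 mm across, 34 mm high; bar grip on top 50 mm long (along x), 18 mm wide (y), from 34 to 70 mm above the underside. Origin: centre of the underside, z up. A blind hole 24 mm wide, 30 mm deep in its underside fits over the nose; the cap then rests on the hub's top, 44 mm above the flange.
- bowl: blue and white ceramic bowl, 116 mm across, 55 mm high; a bystander, to be left where it is. Origin: its underside
- cup: white ceramic cup, 84 mm across, 95 mm high; a bystander, to be left where it is. Origin: its underside
- jar: amber glass jar with a steel lid, 68 mm across, 100 mm high; a bystander, to be left where it is. Origin: its underside
- hammer: hammer lying on the bench, 240 mm long; a bystander, to be left where it is. Origin: its underside
- tweezers: steel tweezers lying flat, 160 mm long, 9 mm high; a bystander, to be left where it is. Origin: its underside
- mandrel: tapered steel ring mandrel standing on a 44 mm foot, 150 mm high; a bystander, to be left where it is. Origin: its underside
Not all that is in view belongs to the job. Leave any pink or purple look-alike of the disc alone.

How it is judged:
On the way, in this order (a step that is already met when the one before it is completed fails the run):
1. the disc's tab is in a keyway and its underside lies on the flange (z of disc in the frame of spindle_seat between -0.004 and 0.003 m and x of disc in the frame of spindle_seat between -0.004 and 0.004 m and y of disc in the frame of spindle_seat between -0.004 and 0.004 m and angle between the z axis of disc and the z axis of spindle_seat, either way round below 0.06 rad), for 0.3 s.
2. the cap is over the nose and rests on the hub (z of cap in the frame of spindle_seat between 0.04 and 0.049 m and x of cap in the frame of spindle_seat between -0.005 and 0.005 m and y of cap in the frame of spindle_seat between -0.005 and 0.005 m and angle between the z axis of cap and the z axis of spindle_seat, either way round below 0.12 rad), for 0.2 s.
At the end, for the whole second after the job is handed in: Disc home: underside within 3 mm of the flange face, centred within 4 mm, square within 0.06 rad. Cap on the nose: underside 40 to 49 mm above the flange (44 when resting on the hub), centred within 5 mm, in line within 0.12 rad. Both at rest (under 20 mm/s) (all of step 1 and all of step 2 and linear speed of each of disc, cap below 0.02 m/s); the robot touches nothing.
It fails at once if a bystander is moved more than 40 mm (distance of any of bowl, cup, jar, hammer, tweezers, mandrel from where it was at the start of the episode above 0.04 m).
It also fails if it takes over 58 s, if anything falls off the work surface, if the arm or the gripper's body presses on something with over 40 N, if the wrist force passes 120 N, or if a joint passes its speed limit or range.

## Robot

A 6-joint arm with a two-finger parallel gripper is mounted at the origin on the work surface. World frame = base frame: x ahead of the robot, y to its left, z up, the work surface at z = 0. Lengths are in m, angles in rad, forces in N, time in s.
With the tool pointing down it reaches from about 0.375 to 0.9 m from the base axis. Payload 3.1 kg.
Tool frame: the origin (TCP) lies midway between the tips of the shut fingers; the grasp point (between the pads) lies 19 mm behind it; y points along the fingers, z is the direction in which the jaws open and shut, and the axes are right-handed (so a half turn about y gives the same grasp; the last joint's range is limited). The gripper opens to 87 mm and grips with 3 to 60 N. Pads are 19 mm wide; open, the fingers measure 117 mm over their backs; the gripper's body (75 mm by 190 mm) begins 51 mm behind the grasp point.
Start: joints at [-0.178, 0.527, 1.433, -0, 1.181, -0.178], TCP at [0.625, 0, 0.223] pointing down, gripper open.
Joint ranges: [-3.08, 3.08], [-0.75, 2.2], [0.22, 2.44], [-1.43, 4.57], [0, 2.65], [-2.85, 2.85]. Speed limits (rad/s): [2.79, 2.79, 3.14, 3.14, 3.14, 3.14].

## Interface

Orientations are given as a rotation vector (axis times angle).
In Python, from bench import observe, get_image, camera_info, finish_job gives the robot as it stands.
- The arm moves only by the tool play_rows, never from a script. Its argument "increments" is a list of rows, each a list of 5 numbers: the closure in counts, from 0 (fully open) to 255 (shut), then the shift along the tool's x, y, z in cm, then the turn about the tool's y in degrees. In form: [[grip, dx, dy, dz, yaw], ...]. A call has 1 to 5 rows; each row shifts and turns the commanded pose from where the row before left it, along the tool's axes as they then stand; what a row does not reach is not made up. A row lasts 1/10 s, in which the tool goes at most 50 mm and 8.59 degrees, less where a joint would pass 70% of its speed; a pose out of reach is approached as far as the arm can. A call is refused whole if a number of a shift passes 5 or a number of a turn 8.59, either way. A call with a gripper value outside its range is refused whole. The fingers move at their own pace and stop on an object; "squeeze" is the grip in N (left out, the last holds). Time passes only in rows, so rows that do not move let the fingers close. It gives the time, the measured TCP pose, the force and the opening at its end, in the units of the state.
- observe(): the state, without advancing time (a new reading comes with each control period).
- get_image(name): name is "scene" or "side" or "wrist"; returns the picture (400x640x3 uint8, red, green, blue); there is no depth.
- camera_info(name): a dict with "camera_matrix" (3x3 intrinsics, pixels), "rvec" (rotation vector, rad) and "tvec" (3), from world to camera coordinates, as OpenCV has them; the wrist camera has in their place "mount" (4x4, takes a point from camera to tool coordinates, whose origin is the TCP and whose axes are the tool frame's). Camera axes: x right, y down, z forward; pixel columns grow to the right and rows downward; lengths in m; the calibration is good to about 2 mm. A picture is of the moment at which its call begins: read the wrist's pose just before it. camera_info takes no time and is no camera call.
- finish_job(): hands the job in, once; it reports no verdict.
The state is a dict: "clock": time; "qpos": joint angles; "dq": joint speeds; "effort": joint torques, N m; "tcp_pos": TCP position; "tcp_rot": TCP orientation; "contact_force": force on the tool from outside, world axes, zero at the start; "ft_torque": the same for the moment, N m; "gripper_width": opening from 0.0 (shut) to 1.0 (fully open).
Only numpy, scipy, OpenCV 4.12 (cv2) and the standard library are available. Lean on these libraries where they do the work, as an engineer would, in place of code of your own. Each camera call takes 0.05 s, during which the arm holds its last target.

## Working session

There is one attempt and no reset: what is moved stays moved. The work goes in short steps, Python scripts to look and compute and a tool call to move; the robot and the scene stay as the last step left them, time stands still between calls to the robot, and variables do not carry over. Pictures are saved under pics/ and viewed, and the job is handed in when it is done.

Besides the shell and the picture viewer there is one more tool, called as name(argument=value, ...), one argument or row to a line, values as JSON. play_rows: Moves the arm, as the interface text tells. Its arguments: {"type":"object","properties":{"increments":{"type":"array","items":{"type":"array","items":{"type":"number"}}},"squeeze":{"type":"number"}},"required":["increments"]}

```bash
mkdir -p pics; ls
cat > h.py <<'E'
import numpy as np, cv2
from bench import observe, get_image, camera_info, finish_job
def snap(name, fn, scale=1.25, crop=None):
    im=get_image(name); im=im[:,:,::-1].copy()
    cv2.imwrite(f'pics/{fn}_raw.png',im)
    if crop:
        x0,y0,x1,y1=crop; c=im[y0:y1,x0:x1]; s=min(800/(x1-x0),600/(y1-y0)); im=cv2.resize(c,None,fx=s,fy=s,interpolation=cv2.INTER_CUBIC)
    else: im=cv2.resize(im,None,fx=scale,fy=scale)
    cv2.imwrite(f'pics/{fn}.png',im)
def cam(name):
    i=camera_info(name); K=np.array(i['camera_matrix'],float)
    if 'mount' in i:
        M=np.array(i['mount']); o=observe(); T=np.eye(4);T[:3,:3]=cv2.Rodrigues(np.array(o['tcp_rot'],float))[0];T[:3,3]=o['tcp_pos']
        W=np.linalg.inv(T@M); return K,W[:3,:3],W[:3,3]
    return K,cv2.Rodrigues(np.array(i['rvec'],float))[0],np.array(i['tvec'],float)
def proj(c,P):
    K,R,t=c; p=(np.atleast_2d(P)@R.T+t)@K.T; return p[:,:2]/p[:,2:]
def ray(c,uv):
    K,R,t=c; d=R.T@np.linalg.solve(K,[uv[0],uv[1],1.]); return -R.T@t, d/np.linalg.norm(d)
def at_z(c,uv,z):
    o,d=ray(c,uv); return o+d*(z-o[2])/d[2]
def tri(c1,uv1,c2,uv2):
    o1,d1=ray(c1,uv1);o2,d2=ray(c2,uv2)
    s=np.linalg.lstsq(np.c_[d1,-d2],o2-o1,rcond=None)[0]
    a=o1+d1*s[0];b=o2+d2*s[1]; return (a+b)/2,np.linalg.norm(a-b)
E
python3 - <<'E'
from h import *
print(observe())
for n in('scene','side','wrist'):
    print(n,camera_info(n)); snap(n,n+'0')
    if n!='wrist':
        K,R,t=cam(n); print(-R.T@t, R)
E
```

```text
pics
{'clock': 0.0, 'qpos': array([-1.78492959e-01,  5.28414698e-01,  1.43387719e+00, -3.88595942e-06,
        1.18140548e+00, -1.78499975e-01]), 'dq': array([-0.00088056, -0.0005181 ,  0.00090688, -0.00120621, -0.00035608,
        0.00026467]), 'effort': array([-5.45745443e-04, -4.40045428e+01, -1.76593530e+01,  6.32597599e-02,
        5.83207863e-02, -1.53719384e-04]), 'tcp_pos': array([6.24279732e-01, 1.62694447e-04, 2.21611248e-01]), 'tcp_rot': array([-1.21045648,  1.21089388, -1.20794039]), 'contact_force': array([ 0.61414218, -0.13712948,  0.36596036]), 'ft_torque': array([ 0.00411684, -0.01489398,  0.02381618]), 'gripper_width': 0.99810553902181}
scene {'camera_matrix': array([[410.8441098 ,   0.        , 319.63864798],
       [  0.        , 410.8441098 , 196.56005972],
       [  0.        ,   0.        ,   1.        ]]), 'rvec': array([ 1.57805969,  1.79869044, -0.91364349]), 'tvec': array([ 0.01845167, -0.22931941,  1.57424187])}
[1.38135212 0.1900005  0.76611452] [[-0.13925032  0.99008338 -0.01855373]
 [ 0.59894339  0.06928822 -0.79778817]
 [-0.78859126 -0.12220489 -0.60265
[... 281 characters left out ...]
 1.41074172])}
[ 0.3396266  -1.03677231  1.04662853] [[ 0.98228518 -0.18674433 -0.01556849]
 [-0.1325649  -0.6337653  -0.76208142]
 [ 0.13244761  0.75064512 -0.64729401]]
wrist {'camera_matrix': array([[304.24540945,   0.        , 320.40052344],
       [  0.        , 304.24540945, 200.7181894 ],
       [  0.        ,   0.        ,   1.        ]]), 'mount': array([[ 1.20341077e-05,  9.70032336e-01,  2.42975858e-01,
        -6.52804591e-02],
       [-8.54673459e-04, -2.42975759e-01,  9.70031984e-01,
        -1.61407580e-01],
       [ 9.99999635e-01, -2.19338486e-04,  8.26136895e-04,
        -2.77346005e-04],
       [ 0.00000000e+00,  0.00000000e+00,  0.00000000e+00,
         1.00000000e+00]])}
```

View pics/scene0.png

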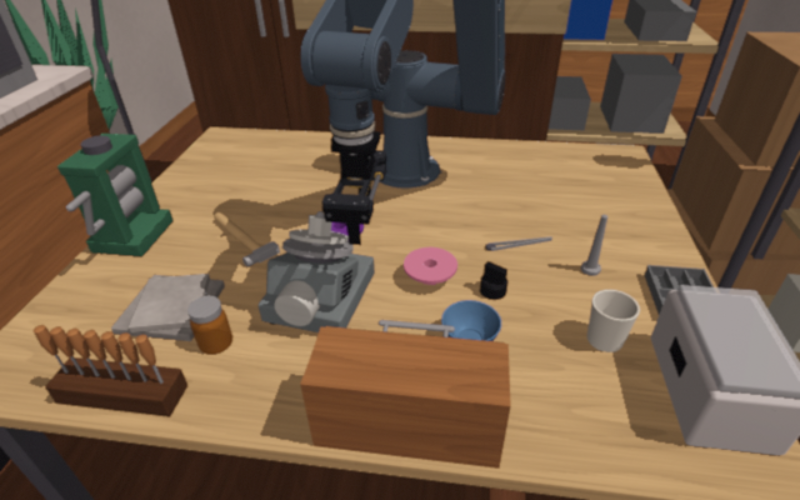

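View pics/side0.png

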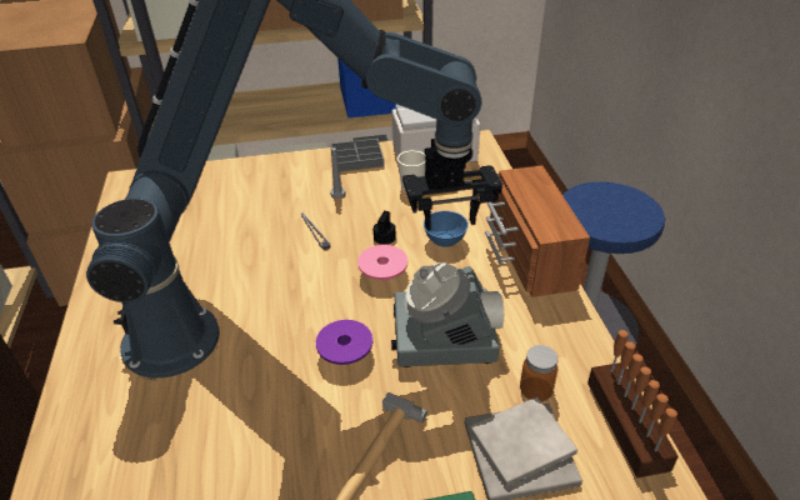

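View pics/wrist0.png

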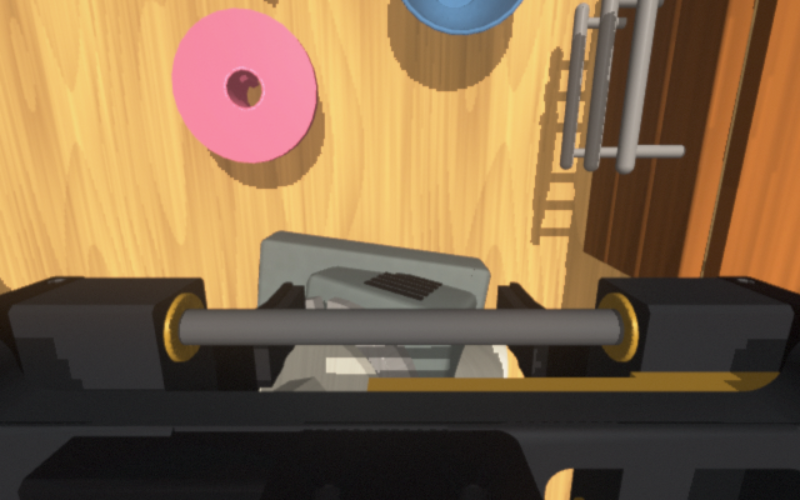

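Run:
```python
from h import *
R=cv2.Rodrigues(np.array([-1.21045648,  1.21089388, -1.20794039]))[0]; print(R.round(3))
M=np.array(camera_info('wrist')['mount']); print((R@M[:3,:3]).round(3),(R@M[:3,3]))
```

```text
[[ 0.    -0.002  1.   ]
 [-1.     0.     0.   ]
 [-0.    -1.    -0.002]]
[[ 1.     0.    -0.001]
 [-0.    -0.97  -0.243]
 [-0.001  0.243 -0.97 ]] [5.63385280e-05 6.52207435e-02 1.61432003e-01]
```

Run:
```python
from h import *
for n,c in (('scene0',(200,160,420,270)),('side0',(260,160,440,300))):
    im=cv2.imread(f'pics/{n}_raw.png'); x0,y0,x1,y1=c; s=min(800/(x1-x0),600/(y1-y0))
    cv2.imwrite(f'pics/{n}_z.png',cv2.resize(im[y0:y1,x0:x1],None,fx=s,fy=s,interpolation=cv2.INTER_CUBIC)); print(s)
```

```text
3.6363636363636362
4.285714285714286
```

View pics/scene0_z.png

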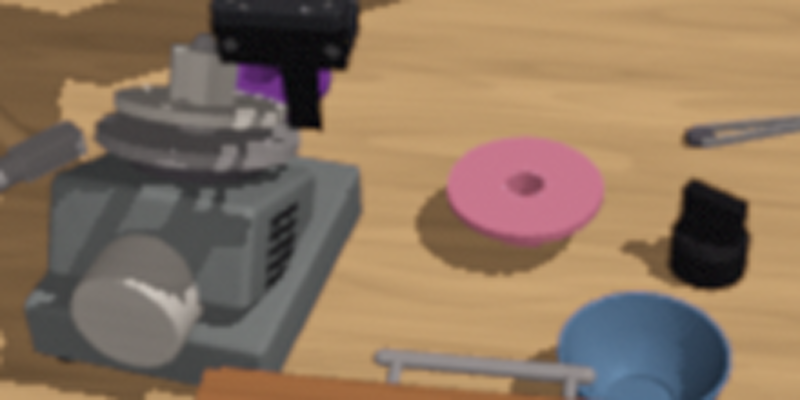

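View pics/side0_z.png

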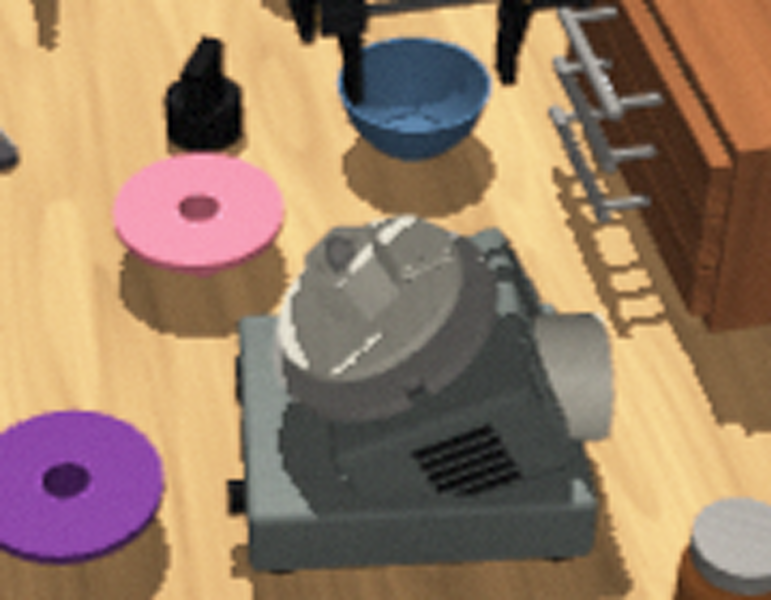

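Run:
```python
from h import *
s,d=cam('scene'),cam('side')
def S(u,v): return (200+u/3.6364,160+v/3.6364)
def D(u,v): return (260+u/4.2857,160+v/4.2857)
print('nose',tri(s,S(205,42),d,D(340,243)))
print('cap top',tri(s,S(715,195),d,D(207,45)))
print('cap bottom', at_z(s,S(708,272),0), at_z(d,D(203,140),0))
for p in [(255,568),(595,552),(240,320)]: print('foot',at_z(d,D(*p),0.0))
```

```text
nose (array([ 0.54496461, -0.1005681 ,  0.19204499]), np.float64(0.0007635492797181295))
cap top (array([0.52391816, 0.26261238, 0.07362522]), np.float64(0.00285358316914975))
cap bottom [0.52741001 0.26334428 0.        ] [0.51445042 0.24489224 0.        ]
foot [ 0.47754402 -0.17230324  0.        ]
foot [ 0.68472591 -0.20159932  0.        ]
foot [0.50720296 0.0454511  0.        ]
```

play_rows(
  increments=[
    [0,3.6,-0.6,-1.5,0],
    [0,3.6,-0.6,-1.5,0],
    [0,3.6,-0.6,-1.5,0],
    [0,3.6,-0.6,-1.5,0],
    [0,3.6,-0.6,-1.5,0],
  ],
)

```text
clock: 0.65
tcp_pos: [0.5491, -0.1811, 0.2525]
tcp_rot: [-1.209, 1.21, -1.209]
contact_force: [0.3, -0.8, 0.1]
gripper_width: 1.001
```

Run:
```python
from h import *
o=observe(); print(o['clock'],o['tcp_pos'],o['tcp_rot'],o['dq'].round(3))
snap('wrist','w1',crop=(160,0,480,240))
o=observe(); print(o['clock'],o['tcp_pos'],o['tcp_rot'])
```

```text
0.65 [ 0.54905002 -0.18109533  0.2524975 ] [-1.20949786  1.2095532  -1.20854646] [-0.687 -0.12   0.027  0.     0.085 -0.674]
0.7 [ 0.54775997 -0.18731511  0.25354699] [-1.21247126  1.20944987 -1.21553756]
```

View pics/w1.png

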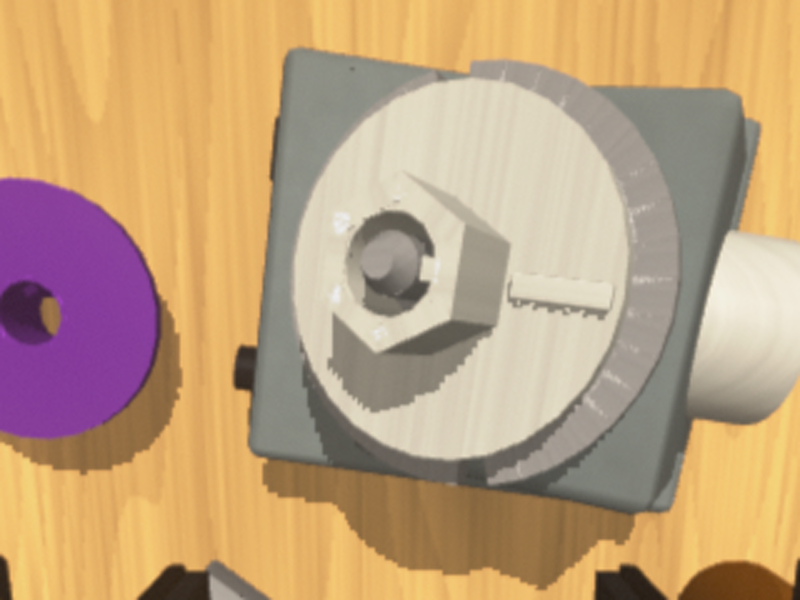

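play_rows(
  increments=[
    [0,0,-2,1.0,0],
    [0,0,0,0,0],
    [0,0,0,0,0],
  ],
)

```text
clock: 1.0
tcp_pos: [0.5599, -0.1797, 0.2723]
tcp_rot: [-1.209, 1.209, -1.209]
contact_force: [-0.3, 0.3, -0.3]
gripper_width: 1.001
```

Run:
```python
from h import *
o=observe(); print(o['clock'],o['tcp_pos'],o['tcp_rot'],o['dq'].round(3))
c=cam('wrist'); np.savez('w2cam.npz',K=c[0],R=c[1],t=c[2])
snap('wrist','w2',crop=(250,20,450,170))
```

```text
1.0 [ 0.55990777 -0.17967441  0.27230565] [-1.20949095  1.2088868  -1.20889233] [ 0.008  0.01   0.03  -0.001  0.004 -0.001]
```

View pics/w2.png

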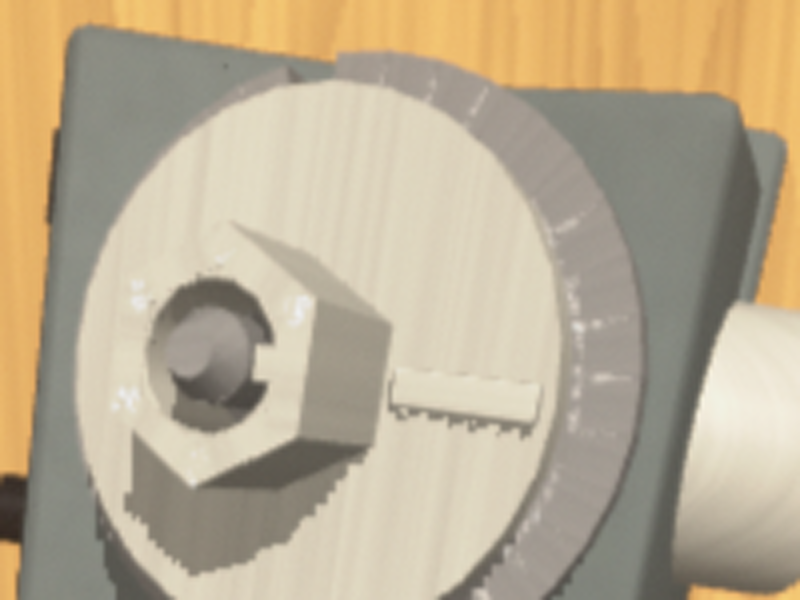

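Run:
```python
from h import *
im=cv2.imread('pics/w2_raw.png'); cv2.imwrite('pics/w2b.png',cv2.resize(im[90:240,250:450],None,fx=4,fy=4,interpolation=cv2.INTER_CUBIC))
```

```text
(no output)
```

View pics/w2b.png

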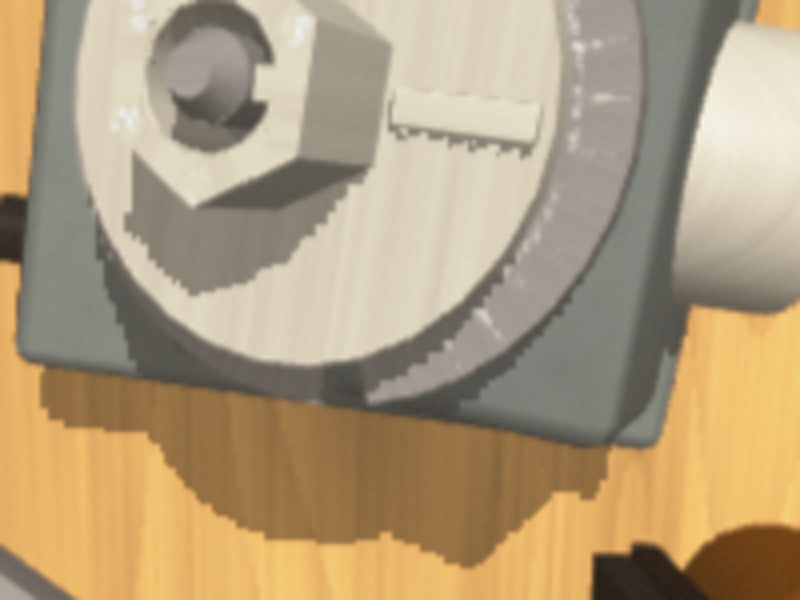

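```bash
cat > fit.py <<'E'
from h import *
from scipy.optimize import least_squares
f=np.load('w2cam.npz'); c=(f['K'],f['R'],f['t'])
A=lambda u,v:(250+u/4,20+v/4); B=lambda u,v:(250+u/4,90+v/4)
rim=np.array([A(78,350),A(100,240),A(180,127),A(300,82),A(470,130),A(535,210),A(560,300),A(553,400),B(300,366),B(200,330),B(420,330),B(500,268)])
def frame(tx,ty,spin):
    # z axis = (-sin..)
    z=np.array([tx,ty,np.sqrt(1-tx*tx-ty*ty)]); x=np.array([1,0,0])-z*z[0]; x/=np.linalg.norm(x); y=np.cross(z,x)
    R=np.c_[x,y,z]; return R@cv2.Rodrigues(np.array([0,0,spin]))[0]
a=np.radians([30,-30,90,-90]); cr=.022/np.cos(np.pi/6)
hub=np.c_[cr*np.cos(a),cr*np.sin(a),np.full(4,.044)]; hubuv=np.array([A(315,297),A(300,438),A(233,222),A(192,487)])
low=np.c_[cr*np.cos(a[:2]),cr*np.sin(a[:2]),np.full(2,.008)]; lowuv=np.array([A(390,322),A(370,448)])
th=np.linspace(0,2*np.pi,721)
def circ(R,p,r,z): return np.c_[r*np.cos(th),r*np.sin(th),np.full(len(th),z)]@R.T+p
def res(q):
    R=frame(*q[3:6]); p=q[:3]
    cu=proj(c,circ(R,p,.06,.008))
    d=[ (lambda D:D.min())(np.linalg.norm(cu-x,axis=1)) for x in rim]
    pts=np.r_[hub,low]@R.T+p
    return np.r_[d,(proj(c,pts)-np.r_[hubuv,lowuv]).ravel()]
q=least_squares(res,[.57,-.1,.145,-.42,0.05,-.1]).x
if __name__=='__main__':
    print(q, res(q).round(2)); R=frame(*q[3:6]); print(R.round(3))
    print('tilt deg',np.degrees(np.arccos(R[2,2])))
    seat=q[:3]-R[:,2]*.014; print('seat',seat,'nose tip',seat+.068*R[:,2])
    print('nose tip px',((proj(c,seat+.068*R[:,2])-[250,20])*4))
    Z=R[:,2]
    fl=circ(R,seat,.072,0)
    for uv in [A(292,75),A(337,55),B(320,400),B(368,403)]:
        u=proj(c,fl); i=np.argmin(np.linalg.norm(u-uv,axis=1)); print('notch edge at disc angle',np.degrees(th[i]),np.linalg.norm(u[i]-uv))
E
python3 fit.py
```

```text
[ 0.56610457 -0.10507124  0.14663923 -0.46413238  0.05160046 -0.16069872] [ 0.85  0.5   1.38  0.87  0.13  0.78  0.25  1.17  0.8   0.9   0.17  1.55
  1.    0.71 -0.25  0.29 -1.67 -0.8   0.33  0.13  0.88  0.34  1.01 -0.62]
[[ 0.874  0.142 -0.464]
 [-0.133  0.99   0.052]
 [ 0.467  0.017  0.884]]
tilt deg 27.839213411104826
seat [ 0.57260243 -0.10579365  0.13425956] nose tip [ 0.54104142 -0.10228481  0.19438935]
nose tip px [[182.02092608 351.68756448]]
notch edge at disc angle 109.50000000000001 2.61803729008521
notch edge at disc angle 99.5 0.9662235651900138
notch edge at disc angle 276.5 0.15543062738297755
notch edge at disc angle 286.5 0.5047652157370175
```

play_rows(
  increments=[
    [0,-2,0,-0.3,8.5],
    [0,0,0,0,8.5],
    [0,0,0,0,8.5],
    [0,0,0,0,8.5],
    [0,0,0,0,8.5],
  ],
)

```text
clock: 1.55
tcp_pos: [0.5561, -0.1587, 0.2712]
tcp_rot: [-0.76, 1.737, -1.733]
contact_force: [0.0, -0.2, -1.1]
gripper_width: 0.995
```

play_rows(
  increments=[
    [0,0,0,0,8.5],
    [0,0,0,0,8.5],
    [0,0,0,0,8.5],
    [0,0,0,0,1],
    [0,0,0,0,0],
  ],
)

```text
clock: 2.05
tcp_pos: [0.5564, -0.1592, 0.2717]
tcp_rot: [-0.379, 2.021, -2.019]
contact_force: [-1.1, 0.1, 0.6]
gripper_width: 1.003
```

```bash
cat >> h.py <<'E'
def st(target=None):
    o=observe(); R=cv2.Rodrigues(np.array(o['tcp_rot'],float))[0]
    print('t',o['clock'],'tcp',o['tcp_pos'].round(4),'jaw az',np.degrees(np.arctan2(R[1,2],R[0,2])).round(1),'q6',o['qpos'][5].round(2),'F',o['contact_force'].round(1),'w',round(o['gripper_width']*87,1))
    if target is not None: print('tool delta cm',(R.T@(np.array(target)-o['tcp_pos'])*100).round(2))
E
python3 -c "
from h import *
st([.551,-.103,.172])"
```

```text
t 2.05 tcp [ 0.5564 -0.1592  0.2717] jaw az -68.8 q6 0.73 F [-1.1  0.1  0.6] w 87.3
tool delta cm [-1.54  9.98 -5.43]
```

play_rows(
  increments=[
    [0,-0.8,0,-2.7,0],
    [0,-0.74,1,-2.73,0],
    [0,0,3,0,0],
    [0,0,3,0,0],
    [0,0,0,0,0],
  ],
)

```text
clock: 2.55
tcp_pos: [0.5487, -0.102, 0.1988]
tcp_rot: [-0.387, 2.028, -2.018]
contact_force: [0.0, 0.9, -0.4]
gripper_width: 1.009
```

Run:
```python
from h import *
st([.551,-.103,.172])
snap('side','s1',crop=(260,160,440,300)); snap('wrist','w3')
```

```text
t 2.55 tcp [ 0.5487 -0.102   0.1988] jaw az -68.8 q6 0.82 F [ 0.   0.9 -0.4] w 87.8
tool delta cm [-0.2   2.67  0.2 ]
```

View pics/s1.png

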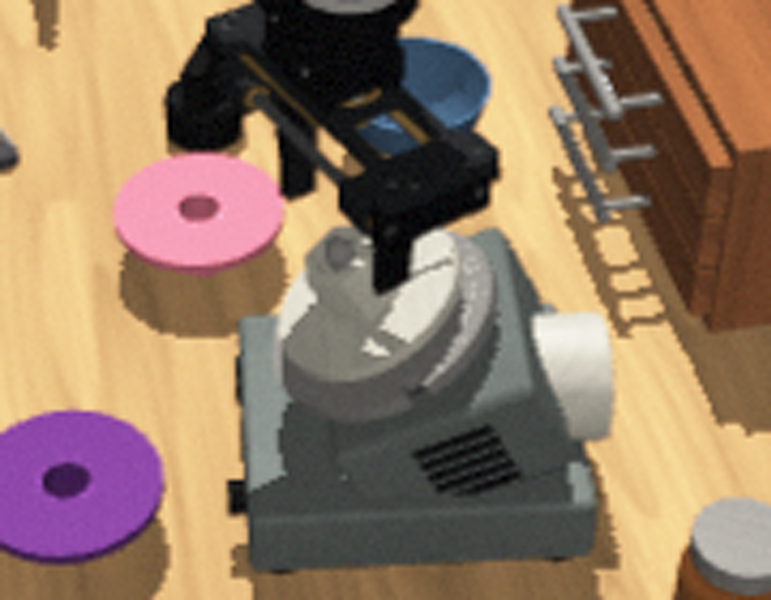

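View pics/w3.png

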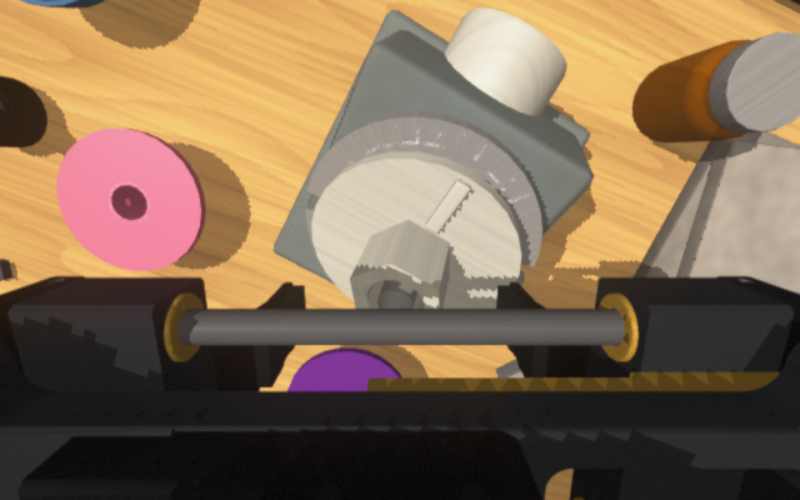

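play_rows(
  increments=[
    [0,-0.2,1.3,0.2,0],
    [0,0,1.3,0,0],
    [0,0,0,0,0],
  ],
)

```text
clock: 2.95
tcp_pos: [0.5534, -0.1047, 0.175]
tcp_rot: [-0.378, 2.024, -2.021]
contact_force: [-0.0, -0.5, -0.4]
gripper_width: 0.999
```

play_rows(
  increments=[
    [120,0,0,0,0],
    [120,0,0,0,0],
    [120,0,0,0,0],
    [120,0,0,0,0],
  ],
  squeeze=6,
)

```text
clock: 3.35
tcp_pos: [0.5547, -0.105, 0.177]
tcp_rot: [-0.374, 2.021, -2.022]
contact_force: [0.5, -0.3, 0.2]
gripper_width: 0.721
```

Run:
```python
from h import *
st([.551,-.103,.172])
snap('wrist','w4')
```

```text
t 3.35 tcp [ 0.5547 -0.105   0.177 ] jaw az -69.0 q6 0.82 F [ 0.5 -0.3  0.2] w 62.7
tool delta cm [ 0.28  0.5  -0.32]
```

View pics/w4.png

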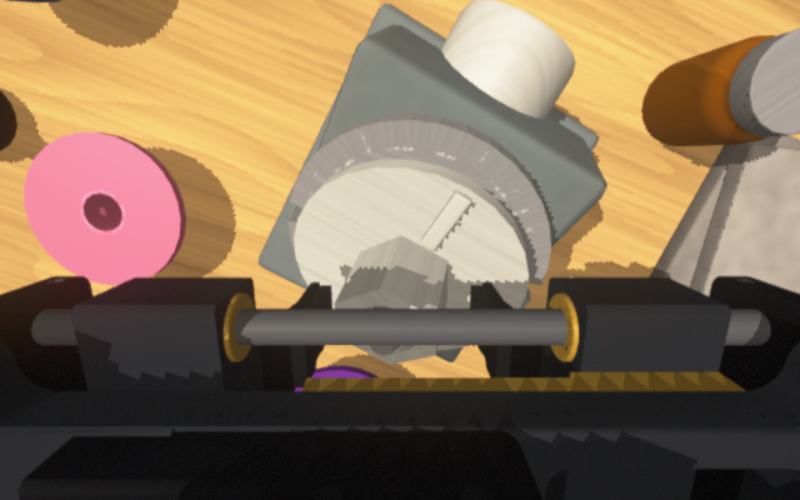

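play_rows(
  increments=[
    [150,0.3,0.4,-0.3,0],
    [150,0,0,0,0],
    [150,0,0,0,0],
    [150,0,0,0,0],
    [150,0,0,0,0],
  ],
  squeeze=6,
)

```text
clock: 3.9
tcp_pos: [0.5501, -0.1028, 0.1723]
tcp_rot: [-0.376, 2.023, -2.021]
contact_force: [-0.8, 1.7, -0.6]
gripper_width: 0.554
```

Run:
```python
from h import *
st([.551,-.103,.172])
snap('wrist','w5')
```

```text
t 3.9 tcp [ 0.5501 -0.1028  0.1723] jaw az -69.0 q6 0.82 F [-0.8  1.7 -0.6] w 48.2
tool delta cm [-0.08  0.03  0.05]
```

View pics/w5.png

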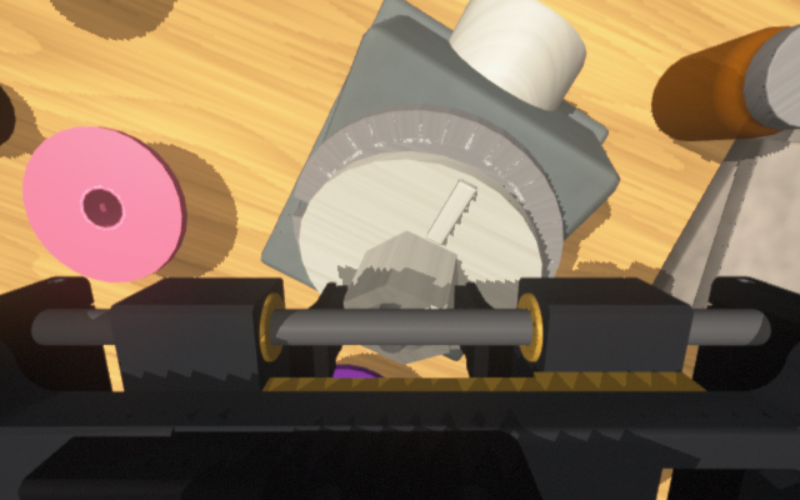

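play_rows(
  increments=[
    [150,0,0,0,2],
    [150,0,0,0,4],
    [150,0,0,0,4],
    [150,0,0,0,4],
    [150,0,0,0,4],
  ],
  squeeze=6,
)

```text
clock: 4.45
tcp_pos: [0.5504, -0.1013, 0.1729]
tcp_rot: [-0.054, 2.201, -2.193]
contact_force: [-0.7, 6.3, 4.4]
gripper_width: 0.55
```

Run:
```python
from h import *
st([.551,-.103,.172])
snap('wrist','w6')
```

```text
t 4.45 tcp [ 0.5504 -0.1013  0.1729] jaw az -87.2 q6 1.14 F [-0.7  6.3  4.4] w 47.8
tool delta cm [-0.06  0.09  0.18]
```

View pics/w6.png

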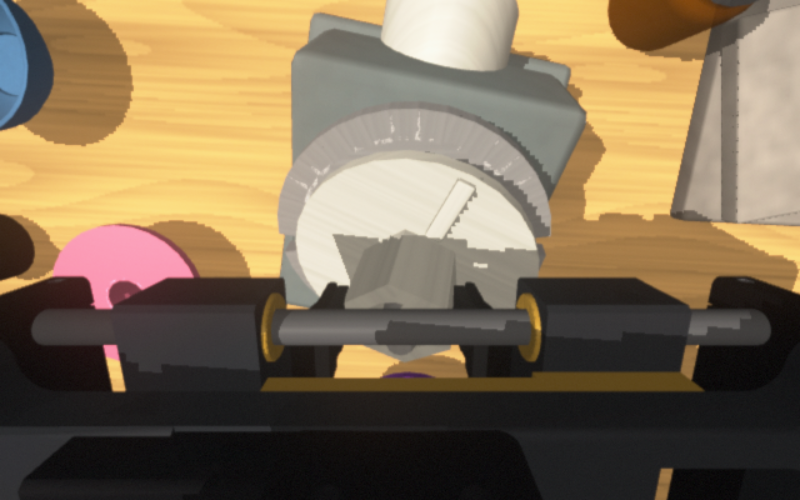

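play_rows(
  increments=[
    [150,0,0,0,4],
    [150,0,0,0,4],
    [150,0,0,0,4],
    [150,0,0,0,4],
    [150,0,0,0,4],
  ],
)

```text
clock: 5.0
tcp_pos: [0.5506, -0.1001, 0.1734]
tcp_rot: [-0.311, -2.065, 2.054]
contact_force: [-0.3, 9.4, 6.5]
gripper_width: 0.547
```

play_rows(
  increments=[
    [150,0,0,0,4],
    [150,0,0,0,4],
    [150,0,0,0,4],
    [150,0,0,0,4],
    [150,0,0,0,4],
  ],
)

```text
clock: 5.5
tcp_pos: [0.5524, -0.1001, 0.174]
tcp_rot: [-0.625, -1.855, 1.842]
contact_force: [2.6, 10.2, 6.6]
gripper_width: 0.54
```

Run:
```python
from h import *
st([.551,-.103,.172])
snap('wrist','w7')
```

```text
t 5.5 tcp [ 0.5524 -0.1001  0.174 ] jaw az -127.2 q6 1.83 F [ 2.6 10.2  6.6] w 47.0
tool delta cm [-0.07  0.19  0.32]
```

View pics/w7.png

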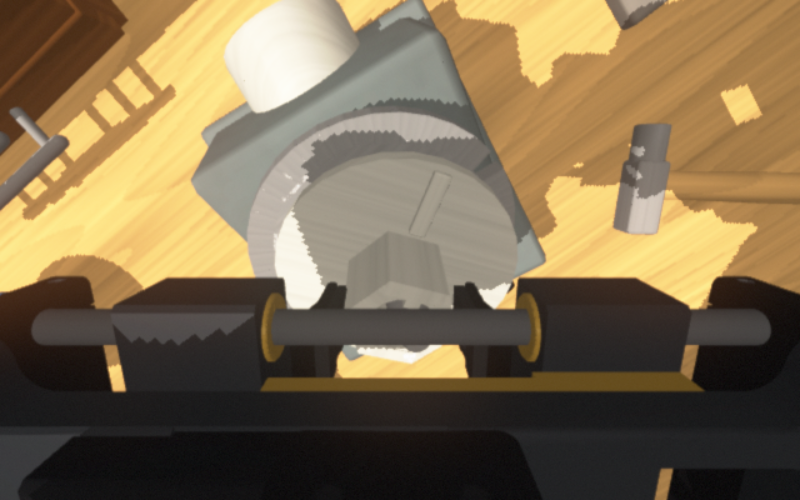

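play_rows(
  increments=[
    [0,0,0,0,0],
    [0,0,0,0,0],
    [0,0,0,0,0],
    [0,0,0,0,-4],
    [0,0,0,0,-8],
  ],
)

```text
clock: 6.05
tcp_pos: [0.5505, -0.1038, 0.1723]
tcp_rot: [-0.435, -1.982, 1.983]
contact_force: [-0.5, 0.0, 0.6]
gripper_width: 0.909
```

play_rows(
  increments=[
    [0,0,0,0,-8],
    [0,0,0,0,-8],
    [0,0,0,0,-8],
    [0,0,0,0,-8],
    [0,0,0,0,-8],
  ],
)

```text
clock: 6.55
tcp_pos: [0.5505, -0.1039, 0.1723]
tcp_rot: [-0.28, 2.078, -2.08]
contact_force: [1.1, -0.0, -0.5]
gripper_width: 0.995
```

play_rows(
  increments=[
    [0,0,0,0,-6],
    [0,0,0,0,0],
    [0,0,0,0,0],
  ],
)

```text
clock: 6.85
tcp_pos: [0.5505, -0.1036, 0.1724]
tcp_rot: [-0.373, 2.023, -2.023]
contact_force: [-0.4, 0.4, 0.4]
gripper_width: 1.0
```

Run:
```python
from h import *
st([.551,-.1,.172])
snap('wrist','w8')
```

```text
t 6.85 tcp [ 0.5505 -0.1036  0.1724] jaw az -69.2 q6 0.82 F [-0.4  0.4  0.4] w 87.0
tool delta cm [-0.17  0.03 -0.32]
```

View pics/w8.png

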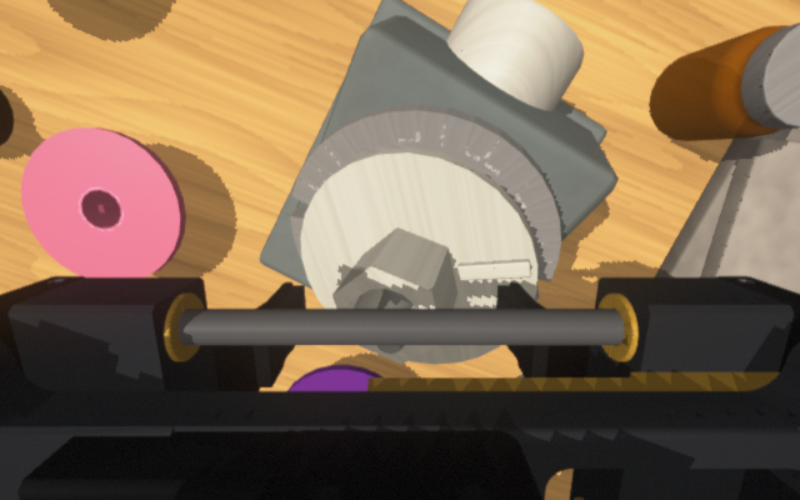

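play_rows(
  increments=[
    [150,-0.1,0,-0.2,0],
    [150,0,0,0,0],
    [150,0,0,0,0],
    [150,0,0,0,0],
    [150,0,0,0,0],
  ],
  squeeze=6,
)

```text
clock: 7.4
tcp_pos: [0.5508, -0.1009, 0.1726]
tcp_rot: [-0.375, 2.021, -2.022]
contact_force: [0.3, -0.1, 0.7]
gripper_width: 0.634
```

play_rows(
  increments=[
    [150,0,0,0,0],
    [150,0,0,0,0],
    [150,0,0,0,3],
    [150,0,0,0,4],
    [150,0,0,0,4],
  ],
)

```text
clock: 7.9
tcp_pos: [0.5516, -0.1, 0.1731]
tcp_rot: [-0.181, 2.133, -2.129]
contact_force: [0.9, 4.1, 4.3]
gripper_width: 0.581
```

play_rows(
  increments=[
    [150,0,0,0,3],
    [150,0,0,0,3],
    [150,0,0,0,2],
  ],
)

```text
clock: 8.2
tcp_pos: [0.5515, -0.1, 0.1735]
tcp_rot: [-0.035, 2.205, -2.202]
contact_force: [0.2, 3.1, 4.5]
gripper_width: 0.573
```

Run:
```python
from h import *
st([.551,-.1,.172])
snap('wrist','w9')
```

```text
t 8.2 tcp [ 0.5515 -0.1     0.1735] jaw az -88.1 q6 1.16 F [0.2 3.1 4.5] w 49.9
tool delta cm [0.05 0.15 0.  ]
```

View pics/w9.png

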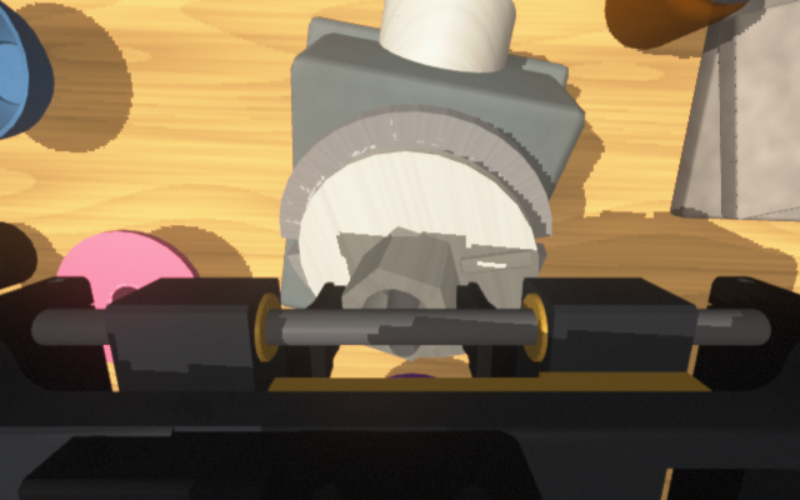

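play_rows(
  increments=[
    [60,0,0,0,0],
    [60,0,0,0,0],
    [60,0,0,0,0],
  ],
)

```text
clock: 8.55
tcp_pos: [0.5506, -0.1014, 0.1722]
tcp_rot: [-0.039, 2.203, -2.205]
contact_force: [0.4, -0.2, 0.3]
gripper_width: 0.731
```

Run:
```python
from h import *
st([.551,-.1,.172])
snap('wrist','w10',crop=(200,60,480,260))
```

```text
t 8.55 tcp [ 0.5506 -0.1014  0.1722] jaw az -88.0 q6 1.15 F [ 0.4 -0.2  0.3] w 63.6
tool delta cm [-0.04  0.02 -0.14]
```

View pics/w10.png

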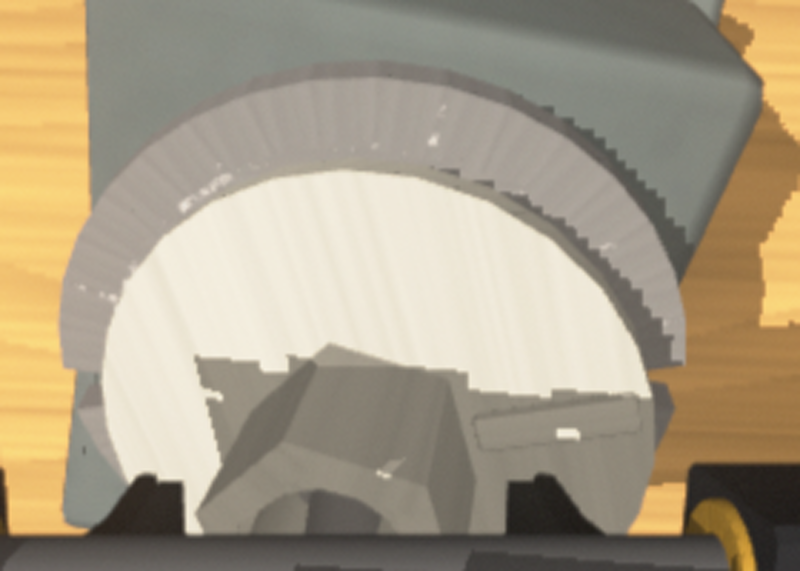

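```bash
cat > ang.py <<'E'
from h import *
tip=np.array([.5425,-.1020,.1950])
def fr(az,tilt=25):
    a=np.radians(az);t=np.radians(tilt); z=np.array([np.sin(t)*np.cos(a),np.sin(t)*np.sin(a),np.cos(t)])
    x=np.array([1,0,0])-z*z[0]; x/=np.linalg.norm(x); return np.c_[x,np.cross(z,x),z]
def ang(c,uv,h,az,tilt=25):
    R=fr(az,tilt); seat=tip-.068*R[:,2]; o,d=ray(c,uv); P=seat+R[:,2]*h
    s=((P-o)@R[:,2])/(d@R[:,2]); l=R.T@(o+d*s-P); return np.degrees(np.arctan2(l[1],l[0])).round(1),(np.hypot(l[0],l[1])*1000).round(1)
E
python3 - <<'E'
from ang import *
c=cam('wrist'); C=lambda u,v:(200+u/2.857,60+v/2.857)
for az in (170,174):
    print('rib out',ang(c,C(638,412),.023,az),'rib in',ang(c,C(477,432),.023,az),'notchR',ang(c,C(684,362),0,az),ang(c,C(672,405),0,az),'notchL',ang(c,C(66,365),0,az),ang(c,C(80,408),0,az),'hubtop corner',ang(c,C(435,487),.058,az))
E
```

```text
rib out (np.float64(-75.7), np.float64(57.6)) rib in (np.float64(-74.8), np.float64(25.2)) notchR (np.float64(-81.2), np.float64(71.3)) (np.float64(-91.1), np.float64(70.7)) notchL (np.float64(89.1), np.float64(72.9)) (np.float64(99.6), np.float64(73.1)) hubtop corner (np.float64(-31.8), np.float64(27.9))
rib out (np.float64(-76.8), np.float64(59.0)) rib in (np.float64(-76.5), np.float64(26.4)) notchR (np.float64(-82.1), np.float64(73.8)) (np.float64(-91.8), np.float64(73.5)) notchL (np.float64(88.8), np.float64(70.0)) (np.float64(99.6), np.float64(69.9)) hubtop corner (np.float64(-32.0), np.float64(27.8))
```

play_rows(
  increments=[
    [60,0,0,-0.1,-7],
    [60,0,0,0,-6],
    [150,0,0,0,0],
    [150,0,0,0,0],
    [150,0,0,0,0],
  ],
)

```text
clock: 9.1
tcp_pos: [0.5508, -0.1001, 0.1724]
tcp_rot: [-0.273, 2.083, -2.083]
contact_force: [0.1, -0.9, 0.2]
gripper_width: 0.578
```

play_rows(
  increments=[
    [150,0,0,0,0],
    [150,0,0,0,3],
    [150,0,0,0,3],
    [150,0,0,0,3],
    [150,0,0,0,1],
  ],
)

```text
clock: 9.6
tcp_pos: [0.5511, -0.1006, 0.1728]
tcp_rot: [-0.093, 2.176, -2.178]
contact_force: [0.6, -2.3, 0.4]
gripper_width: 0.541
```

Run:
```python
from h import *
st([.551,-.1,.172])
snap('wrist','w11',crop=(200,60,480,260))
```

```text
t 9.6 tcp [ 0.5511 -0.1006  0.1728] jaw az -85.1 q6 1.11 F [ 0.6 -2.3  0.4] w 47.0
tool delta cm [ 0.01  0.08 -0.06]
```

View pics/w11.png

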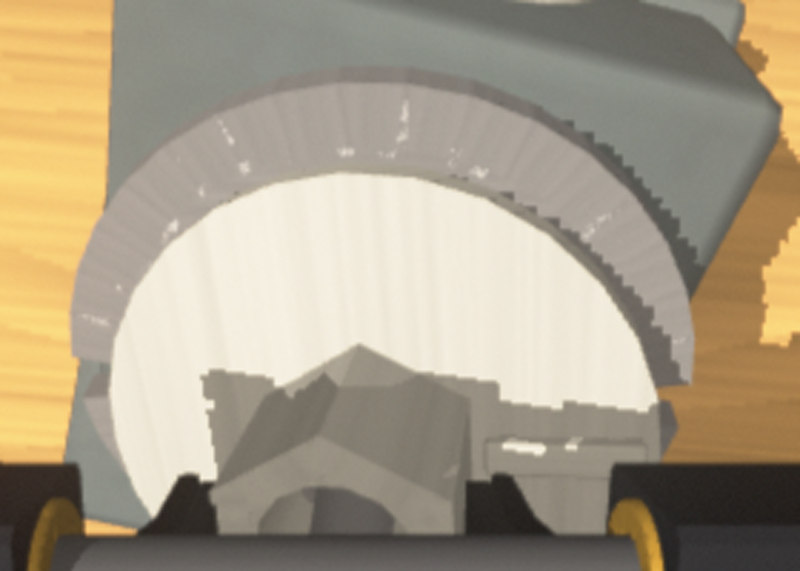

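Run:
```python
from ang import *
c=cam('wrist'); C=lambda u,v:(200+u/2.857,60+v/2.857)
for az in (170,174):
    print('rib out',ang(c,C(647,458),.023,az),'rib in',ang(c,C(489,457),.023,az),'notchR',ang(c,C(691,382),0,az),'notchL',ang(c,C(75,357),0,az),ang(c,C(85,397),0,az))
```

```text
rib out (np.float64(-83.5), np.float64(58.6)) rib in (np.float64(-85.0), np.float64(26.2)) notchR (np.float64(-81.3), np.float64(71.5)) notchL (np.float64(89.9), np.float64(72.9)) (np.float64(99.5), np.float64(73.2))
rib out (np.float64(-84.5), np.float64(60.5)) rib in (np.float64(-86.3), np.float64(27.6)) notchR (np.float64(-82.2), np.float64(74.1)) notchL (np.float64(89.6), np.float64(70.0)) (np.float64(99.6), np.float64(70.1))
```

play_rows(
  increments=[
    [150,0,0,0,2],
    [150,0,0,0,0],
    [60,0,0,0,0],
    [60,0,0,0,0],
    [60,0,0,0,0],
  ],
)

```text
clock: 10.15
tcp_pos: [0.5504, -0.0994, 0.1723]
tcp_rot: [-0.059, 2.197, -2.194]
contact_force: [0.1, 0.5, -0.3]
gripper_width: 0.717
```

Run:
```python
from h import *
st([.551,-.1,.172])
snap('wrist','w12',crop=(200,60,480,260))
```

```text
t 10.15 tcp [ 0.5504 -0.0994  0.1723] jaw az -87.0 q6 1.14 F [ 0.1  0.5 -0.3] w 62.4
tool delta cm [-0.06  0.03  0.07]
```

View pics/w12.png

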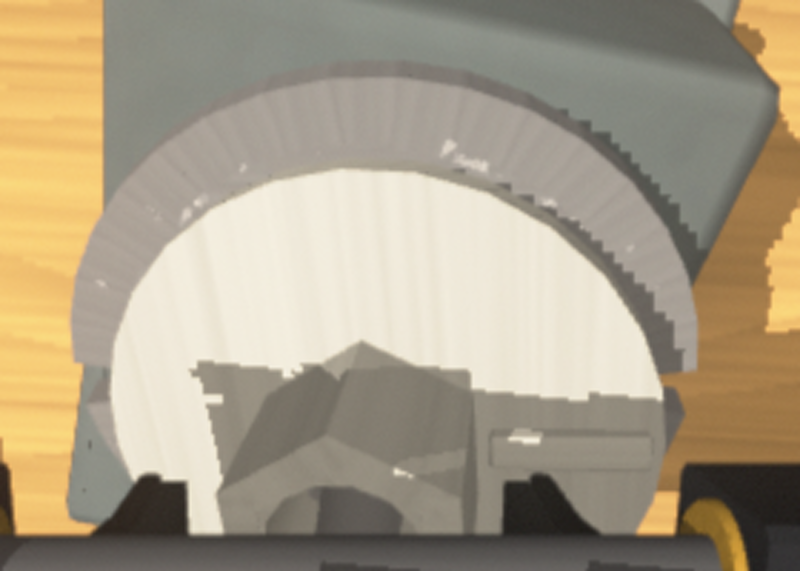

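Run:
```python
from ang import *
c=cam('wrist'); C=lambda u,v:(200+u/2.857,60+v/2.857)
for az in (170,174):
    print('rib out',ang(c,C(651,450),.023,az),'rib in',ang(c,C(491,449),.023,az),'notchR',ang(c,C(697,370),0,az),ang(c,C(684,400),0,az),'notchL',ang(c,C(75,361),0,az),ang(c,C(88,402),0,az))
```

```text
rib out (np.float64(-84.7), np.float64(58.4)) rib in (np.float64(-84.4), np.float64(25.6)) notchR (np.float64(-81.8), np.float64(71.9)) (np.float64(-88.7), np.float64(70.5)) notchL (np.float64(89.4), np.float64(73.3)) (np.float64(99.3), np.float64(73.2))
rib out (np.float64(-85.6), np.float64(60.2)) rib in (np.float64(-85.8), np.float64(27.0)) notchR (np.float64(-82.7), np.float64(74.5)) (np.float64(-89.4), np.float64(73.3)) notchL (np.float64(89.1), np.float64(70.3)) (np.float64(99.4), np.float64(70.1))
```

play_rows(
  increments=[
    [150,0,0,0,0],
    [150,0,0,0,0],
    [150,0,0,0,0],
    [150,0,0,0,0],
    [150,-0.1,0.2,0,0],
  ],
  squeeze=6,
)

```text
clock: 10.7
tcp_pos: [0.5513, -0.1006, 0.1712]
tcp_rot: [-0.059, 2.194, -2.197]
contact_force: [-2.2, -2.8, -0.3]
gripper_width: 0.54
```

play_rows(
  increments=[
    [150,-0.1,0.2,0,-2],
    [150,0,0,0,-2],
    [150,0,0,0,-2],
    [150,0,0,0,0],
  ],
)

```text
clock: 11.1
tcp_pos: [0.5517, -0.1013, 0.1678]
tcp_rot: [-0.173, 2.138, -2.143]
contact_force: [-2.3, -5.8, -1.2]
gripper_width: 0.528
```

Run:
```python
from h import *
st([.551,-.1,.172])
snap('wrist','w13',crop=(200,60,480,260))
```

```text
t 11.1 tcp [ 0.5517 -0.1013  0.1678] jaw az -81.0 q6 1.04 F [-2.3 -5.8 -1.2] w 46.0
tool delta cm [ 0.05 -0.42 -0.14]
```

View pics/w13.png

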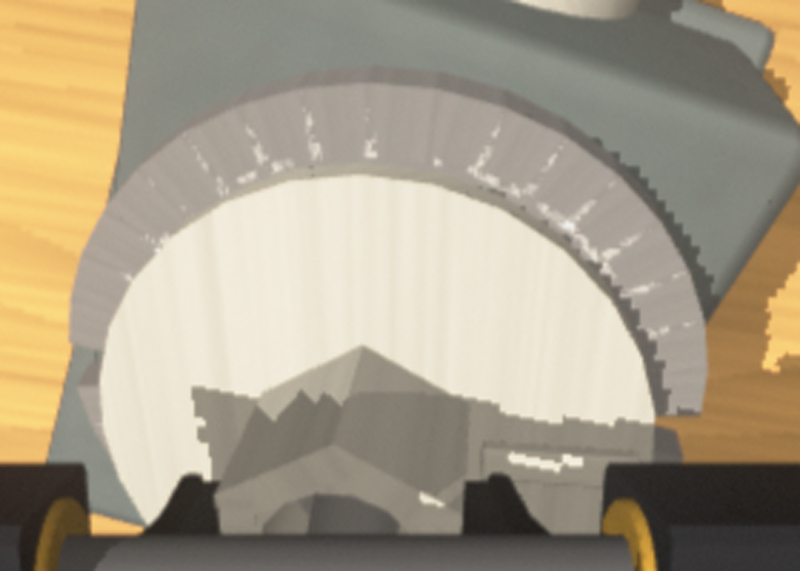

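play_rows(
  increments=[
    [60,0,0,0,0],
    [60,0.2,-0.5,0,0],
    [60,0.1,-0.3,0,0],
    [150,0,0,0,0],
    [150,0,0,0,0],
  ],
  squeeze=12,
)

```text
clock: 11.65
tcp_pos: [0.55, -0.1001, 0.1769]
tcp_rot: [-0.168, 2.139, -2.139]
contact_force: [0.5, 0.7, 0.3]
gripper_width: 0.649
```

play_rows(
  increments=[
    [150,0,0,0,0],
    [150,0,0,0,0],
    [150,-0.1,0.2,0,1],
    [150,-0.05,0.1,0,1],
    [150,-0.05,0.1,0,1],
  ],
)

```text
clock: 12.15
tcp_pos: [0.5521, -0.1036, 0.1759]
tcp_rot: [-0.116, 2.158, -2.174]
contact_force: [-8.8, -6.6, 23.9]
gripper_width: 0.426
```

play_rows(
  increments=[
    [150,-0.05,0.1,0,1],
    [150,-0.05,0.1,0,1],
    [150,-0.05,0.1,0,1],
    [150,-0.05,0.1,0,1],
    [150,0,0,0,0],
  ],
)

```text
clock: 12.65
tcp_pos: [0.5513, -0.1032, 0.1753]
tcp_rot: [-0.05, 2.193, -2.212]
contact_force: [-17.6, -7.8, 41.4]
gripper_width: 0.428
```

Run:
```python
from h import *
st([.551,-.1,.172])
snap('wrist','w14',crop=(200,60,480,260))
```

```text
t 12.65 tcp [ 0.5513 -0.1032  0.1753] jaw az -87.6 q6 1.16 F [-17.6  -7.8  41.4] w 37.3
tool delta cm [ 0.02  0.33 -0.33]
```

View pics/w14.png

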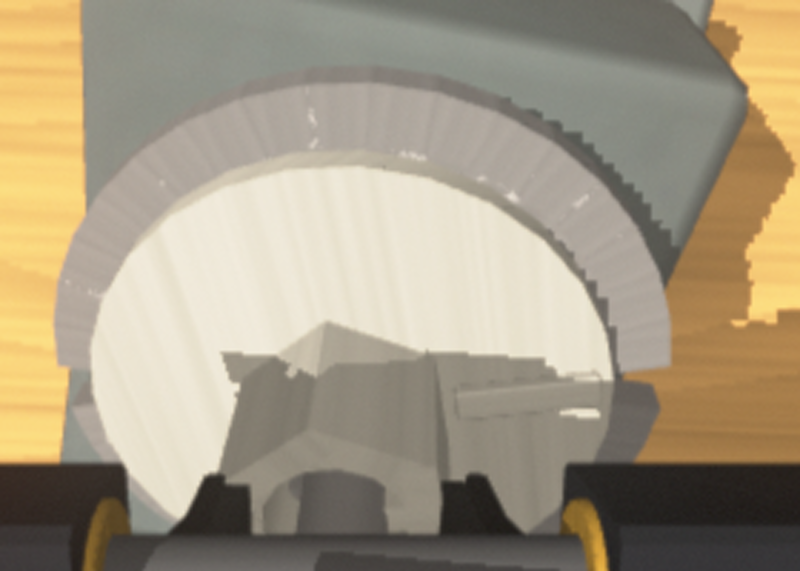

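play_rows(
  increments=[
    [150,0,-0.8,0,0],
    [0,0,-1,0,0],
    [0,0,-2,0,0],
    [0,0,-3,0,0],
    [0,0,-3,0,0],
  ],
)

```text
clock: 13.2
tcp_pos: [0.5534, -0.0991, 0.2668]
tcp_rot: [-0.04, 2.207, -2.203]
contact_force: [0.6, -0.6, -0.4]
gripper_width: 0.698
```

Run:
```python
from h import *
st([.551,-.1,.172])
snap('wrist','w15',crop=(180,20,460,230))
snap('side','s15',crop=(260,160,440,300))
```

```text
t 13.2 tcp [ 0.5534 -0.0991  0.2668] jaw az -88.0 q6 1.16 F [ 0.6 -0.6 -0.4] w 60.7
tool delta cm [0.22 9.48 0.1 ]
```

View pics/w15.png

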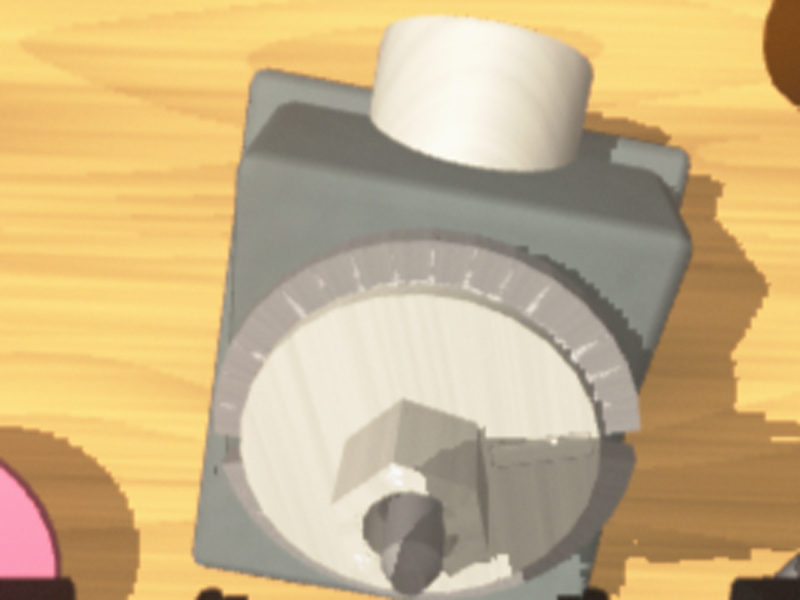

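View pics/s15.png

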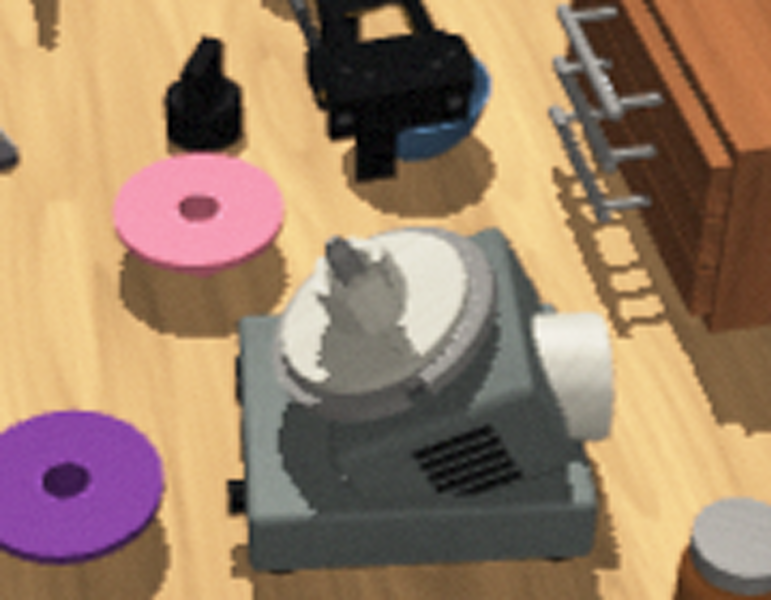

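play_rows(
  increments=[
    [0,3,-1,0,0],
    [0,2,0,0,0],
    [0,0,0,0,0],
    [0,0,0,0,0],
  ],
)

```text
clock: 13.7
tcp_pos: [0.5039, -0.1013, 0.276]
tcp_rot: [-0.038, 2.205, -2.203]
contact_force: [-0.5, 0.5, -0.5]
gripper_width: 0.997
```

Run:
```python
from h import *
st()
c=cam('wrist'); np.savez('w16cam.npz',K=c[0],R=c[1],t=c[2])
snap('wrist','w16',crop=(220,40,420,190))
im=cv2.imread('pics/w16_raw.png'); cv2.imwrite('pics/w16f.png',im)
```

```text
t 13.7 tcp [ 0.5039 -0.1013  0.276 ] jaw az -88.0 q6 1.12 F [-0.5  0.5 -0.5] w 86.7
```

View pics/w16.png

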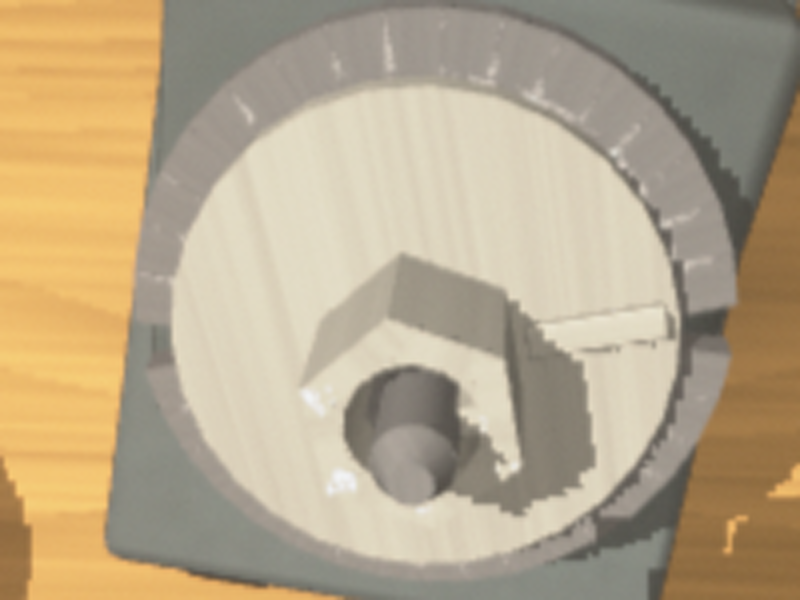

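View pics/w16f.png

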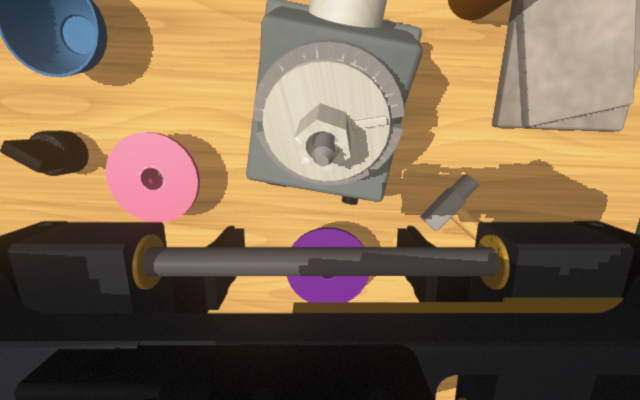

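Run:
```python
from h import *
from ang import fr
from scipy.optimize import least_squares
f=np.load('w16cam.npz'); c=(f['K'],f['R'],f['t'])
A=lambda u,v:(220+u/4,40+v/4)
fl=np.array([A(150,372),A(300,542),A(440,578),A(737,300),A(728,347)])
dr=np.array([A(172,300),A(235,160),A(420,85),A(560,118),A(660,230),A(681,330),A(420,565)])
tip=np.array(A(420,487))
th=np.linspace(0,2*np.pi,1441)
def circ(R,p,r,h): return np.c_[r*np.cos(th),r*np.sin(th),np.full(len(th),h)]@R.T+p
def res(q,tilt=None):
    R=fr(q[3],25); p=q[:3]; out=[]
    for pts,r,h in((fl,.072,0),(dr,.06,q[4])):
        cu=proj(c,circ(R,p,r,h)); out+=[np.linalg.norm(cu-x,axis=1).min() for x in pts]
    return np.r_[out,(proj(c,p+.068*R[:,2])[0]-tip)]
s=least_squares(res,[.5726,-.104,.1335,172,.008],x_scale=[.01,.01,.01,5,.005],diff_step=1e-4)
q=s.x; print(q,s.fun.round(2))
R=fr(q[3],25); print('tip',q[:3]+.068*R[:,2],'hubtop',q[:3]+.044*R[:,2])
for h in(.008,.022):
    print(h,[np.linalg.norm(proj(c,circ(R,q[:3],.06,h))-x,axis=1).min().round(1) for x in dr])
```

```text
[ 5.70471389e-01 -1.06240644e-01  1.32626454e-01  1.74846806e+02
  1.05893478e-02] [ 1.15  1.1   0.2   1.14  0.13  0.67  1.12  0.16  0.19  1.03  1.29  0.36
 -0.85 -0.99]
tip [ 0.5418495  -0.10365942  0.19425538] hubtop [ 0.55195135 -0.10457044  0.172504  ]
0.008 [np.float64(1.1), np.float64(0.8), np.float64(1.0), np.float64(0.5), np.float64(1.2), np.float64(0.9), np.float64(1.7)]
0.022 [np.float64(1.1), np.float64(2.8), np.float64(3.7), np.float64(3.5), np.float64(0.1), np.float64(2.8), np.float64(6.0)]
```

play_rows(
  increments=[
    [0,0.3,0,-4.5,0],
    [0,0.3,0,-4.5,0],
    [0,0.3,-0.6,-4.5,0],
    [0,0.3,0,-4.5,0],
    [0,0.3,0,-4.5,0],
  ],
)

```text
clock: 14.25
tcp_pos: [0.4818, 0.1248, 0.2823]
tcp_rot: [-0.037, 2.204, -2.203]
contact_force: [0.5, -0.5, -0.1]
gripper_width: 1.0
```

play_rows(
  increments=[
    [0,0.3,1.5,-4.4,0],
    [0,0.3,2,-4.4,0],
    [0,0,2,-4.4,0],
    [0,0,0,0,0],
    [0,0,0,0,0],
  ],
)

```text
clock: 14.75
tcp_pos: [0.4704, 0.2556, 0.2264]
tcp_rot: [-0.043, 2.202, -2.204]
contact_force: [0.7, -0.5, -0.2]
gripper_width: 0.997
```

Run:
```python
from h import *
st()
c=cam('wrist'); np.savez('w17cam.npz',K=c[0],R=c[1],t=c[2])
snap('wrist','w17')
```

```text
t 14.75 tcp [0.4704 0.2556 0.2264] jaw az -87.8 q6 1.82 F [ 0.7 -0.5 -0.2] w 86.7
```

View pics/w17.png

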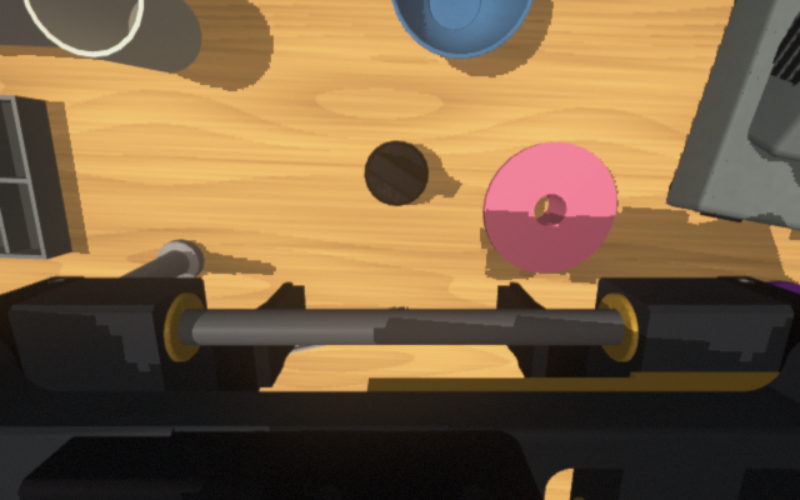

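Run:
```python
from h import *
im=cv2.imread('pics/w17_raw.png')[105:175,280:375].astype(float)
im=np.clip(im*4,0,255).astype(np.uint8)
cv2.imwrite('pics/w17z.png',cv2.resize(im,None,fx=8,fy=8,interpolation=cv2.INTER_CUBIC))
```

```text
(no output)
```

View pics/w17z.png

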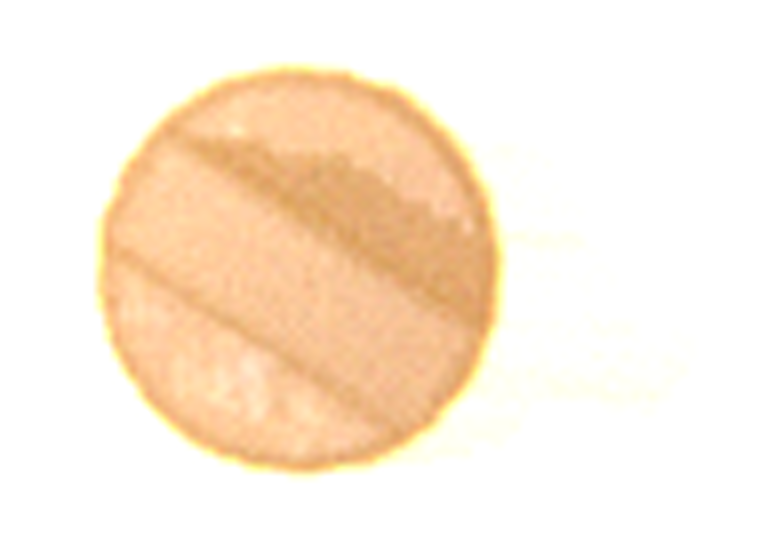

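Run:
```python
from h import *
f=np.load('w17cam.npz'); c=(f['K'],f['R'],f['t'])
A=lambda u,v:(280+u/8,105+v/8)
P=lambda u,v,z:at_z(c,A(u,v),z)
print('camera',-c[1].T@c[2])
l1a,l1b,l2a,l2b=P(170,130,.07),P(485,325,.07),P(115,250,.07),P(400,430,.07)
for a,b in((l1a,l1b),(l2a,l2b)): print('az',np.degrees(np.arctan2(*(b-a)[1::-1])), np.linalg.norm(b-a))
d=(l1b-l1a)/np.linalg.norm(l1b-l1a); n=np.array([-d[1],d[0],0]); print('width',n@(l1a-l2a), n@(l1b-l2b))
print('mid bar',(l1a+l1b+l2a+l2b)/4)
for u,v in((299,268),(100,268),(498,268),(299,68),(299,468)): print(P(u,v,.034))
bc=P(299,268,.034); mid=(l1a+l1b+l2a+l2b)/4
print('offset of bar line from body centre', n@(mid-bc))
```

```text
camera [0.53634402 0.25745701 0.38770531]
az -118.98478974394035 0.04694934155174227
az -119.8937666924748 0.04318101907289478
width 0.01645009459040957 0.017135117201697185
mid bar [0.51990301 0.26043606 0.07      ]
[0.52043729 0.26010122 0.034     ]
[0.51936403 0.28843997 0.034     ]
[0.52151064 0.23175984 0.034     ]
[0.54783436 0.26107299 0.034     ]
[0.49194185 0.25909049 0.034     ]
offset of bar line from body centre -0.0006296113687303864
```

play_rows(
  increments=[
    [0,0,0,0,-8.4],
    [0,0,0,0,-8.4],
    [0,0,0,0,-8.4],
    [0,0,0,0,-8.4],
    [0,0,0,0,-8.4],
  ],
)

```text
clock: 15.3
tcp_pos: [0.4718, 0.2528, 0.2285]
tcp_rot: [-0.716, 1.768, -1.769]
contact_force: [-0.4, 0.4, -0.1]
gripper_width: 0.997
```

play_rows(
  increments=[
    [0,0,0,0,-8.4],
    [0,0,0,0,-8],
    [0,0,0,0,0],
    [0,0,0,0,0],
  ],
)

```text
clock: 15.7
tcp_pos: [0.4713, 0.2534, 0.2282]
tcp_rot: [-0.914, 1.581, -1.582]
contact_force: [0.5, -0.1, 0.2]
gripper_width: 0.997
```

Run:
```python
from h import *
st([.5203,.26,.12])
```

```text
t 15.7 tcp [0.4713 0.2534 0.2282] jaw az -29.9 q6 0.81 F [ 0.5 -0.1  0.2] w 86.8
tool delta cm [-3.01 10.82  3.91]
```

play_rows(
  increments=[
    [0,-1.5,1,2,0],
    [0,-1.5,2.5,1.9,0],
    [0,0,3.5,0,0],
    [0,0,3.8,0,0],
    [0,0,0,0,0],
  ],
)

```text
clock: 16.2
tcp_pos: [0.5156, 0.2595, 0.115]
tcp_rot: [-0.929, 1.586, -1.581]
contact_force: [-1.5, -0.8, 0.6]
gripper_width: 0.998
```

play_rows(
  increments=[
    [0,0,0,0,0],
    [0,0,0,0,0],
  ],
)

```text
clock: 16.4
tcp_pos: [0.5207, 0.2615, 0.1216]
tcp_rot: [-0.914, 1.577, -1.579]
contact_force: [0.3, -0.1, 1.2]
gripper_width: 1.001
```

Run:
```python
from h import *
st([.5203,.26,.04])
snap('wrist','w18')
snap('side','s18',crop=(240,120,400,240))
snap('scene','c18',crop=(320,140,480,260))
```

```text
t 16.4 tcp [0.5207 0.2615 0.1216] jaw az -29.7 q6 0.79 F [ 0.3 -0.1  1.2] w 87.1
tool delta cm [0.18 8.16 0.02]
```

View pics/w18.png

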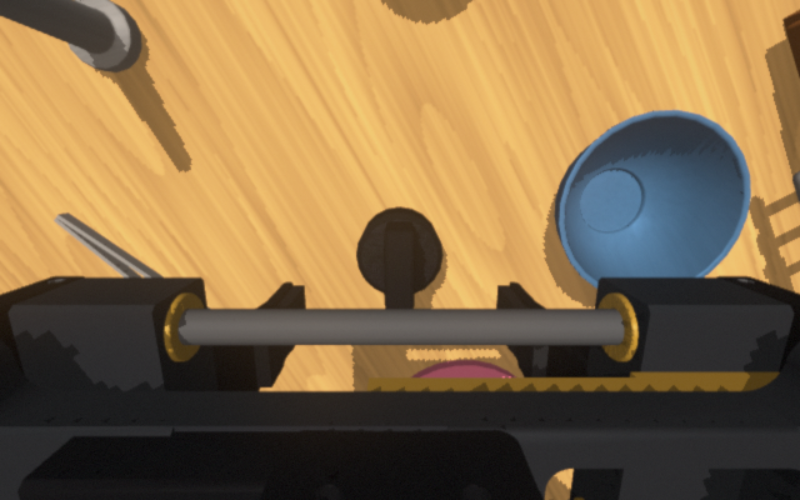

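View pics/c18.png

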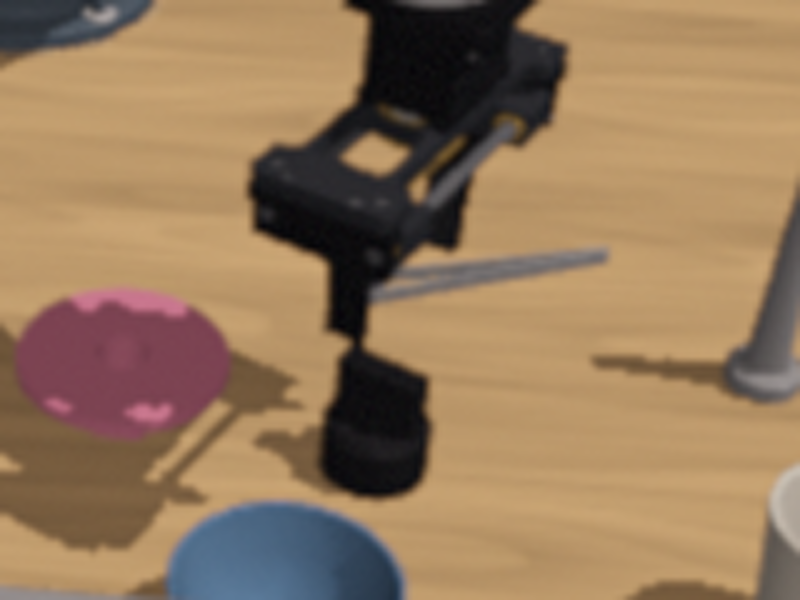

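play_rows(
  increments=[
    [0,0.1,3,0,0],
    [0,0,3,0,0],
    [0,0,2.1,0,0],
    [0,0,0,0,0],
    [0,0,0,0,0],
  ],
)

```text
clock: 17.05
tcp_pos: [0.5192, 0.2606, 0.0395]
tcp_rot: [-0.917, 1.578, -1.579]
contact_force: [0.2, 0.2, 1.8]
gripper_width: 1.0
```

Run:
```python
from h import *
st([.5203,.26,.04])
```

```text
t 17.05 tcp [0.5192 0.2606 0.0395] jaw az -29.6 q6 0.79 F [0.2 0.2 1.8] w 87.0
tool delta cm [ 0.   -0.05  0.12]
```

play_rows(
  increments=[
    [230,0,0,0.1,0],
    [230,0,0,0,0],
    [230,0,0,0,0],
    [230,0,0,0,0],
    [230,0,0,0,0],
  ],
  squeeze=10,
)

```text
clock: 17.55
tcp_pos: [0.5196, 0.2599, 0.0389]
tcp_rot: [-0.918, 1.578, -1.579]
contact_force: [0.7, -0.3, -0.2]
gripper_width: 0.629
```

play_rows(
  increments=[
    [230,0,0,0,0],
    [230,0,0,0,0],
    [230,0,0,0,0],
    [230,0,0,0,0],
    [230,0,0,0,0],
  ],
)

```text
clock: 18.05
tcp_pos: [0.5193, 0.2599, 0.0384]
tcp_rot: [-0.919, 1.579, -1.579]
contact_force: [-0.4, 0.3, -0.8]
gripper_width: 0.206
```

Run:
```python
from h import *
st([.5203,.26,.04])
```

```text
t 18.05 tcp [0.5193 0.2599 0.0384] jaw az -29.6 q6 0.79 F [-0.4  0.3 -0.8] w 17.9
tool delta cm [-0.06 -0.16  0.08]
```

play_rows(
  increments=[
    [230,0,-1.5,0,0],
    [230,0,-3,0,0],
    [230,0,-4.5,0,0],
    [230,0,-4.5,0,0],
    [230,0,-4.5,0,0],
  ],
)

```text
clock: 18.55
tcp_pos: [0.5189, 0.2597, 0.221]
tcp_rot: [-0.919, 1.579, -1.579]
contact_force: [-0.5, -0.2, -0.8]
gripper_width: 0.206
```

play_rows(
  increments=[
    [230,0,-4,0,6],
    [230,0,-2,0,8.4],
    [230,0,0,0,8.4],
    [230,0,0,0,8.4],
    [230,0,0,0,8.4],
  ],
)

```text
clock: 19.05
tcp_pos: [0.5189, 0.2598, 0.2798]
tcp_rot: [-0.365, 2.027, -2.027]
contact_force: [0.0, -0.2, -0.6]
gripper_width: 0.209
```

play_rows(
  increments=[
    [230,0,0,0,8.4],
    [230,0,0,0,8.4],
    [230,0,0,0,8.4],
    [230,0,0,0,0],
    [230,0,0,0,0],
  ],
)

```text
clock: 19.55
tcp_pos: [0.5192, 0.2598, 0.2791]
tcp_rot: [-0.081, -2.184, 2.184]
contact_force: [0.2, -0.1, -0.2]
gripper_width: 0.206
```

Run:
```python
from h import *
st([.545,-.1028,.285])
snap('wrist','w19')
```

```text
t 19.55 tcp [0.5192 0.2598 0.2791] jaw az -94.2 q6 1.92 F [ 0.2 -0.1 -0.2] w 17.9
tool delta cm [-5.25 -0.6  35.97]
```

View pics/w19.png

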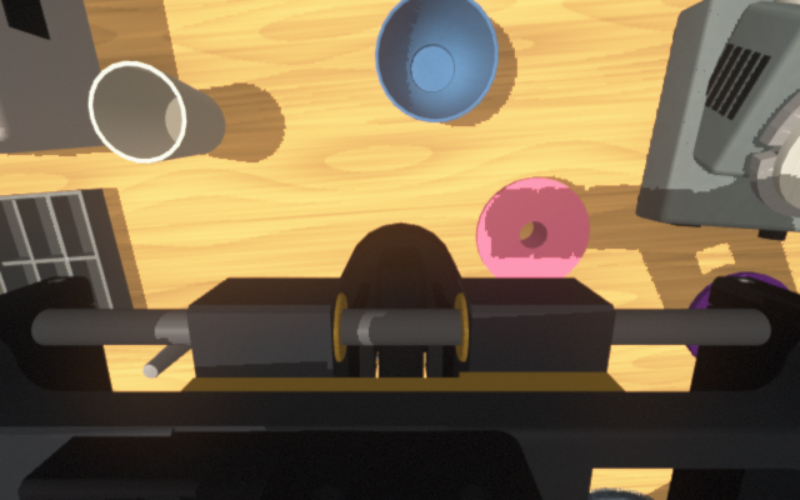

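play_rows(
  increments=[
    [230,-0.5,0,3,1.8],
    [230,-0.5,0,4.5,0],
    [230,-0.5,0,4.5,0],
    [230,-0.5,0,4.5,0],
    [230,-0.5,0,4.5,0],
  ],
)

```text
clock: 20.1
tcp_pos: [0.5223, 0.0469, 0.2789]
tcp_rot: [-0.115, -2.167, 2.167]
contact_force: [0.3, 0.1, -1.8]
gripper_width: 0.204
```

play_rows(
  increments=[
    [230,-0.5,0,4.5,0],
    [230,-0.5,0,4.5,0],
    [230,-0.3,0,3,0],
    [230,0,0,2,0],
    [230,0,0,0,0],
  ],
)

```text
clock: 20.6
tcp_pos: [0.5204, -0.0949, 0.2787]
tcp_rot: [-0.12, -2.164, 2.166]
contact_force: [0.5, -0.0, -0.7]
gripper_width: 0.204
```

play_rows(
  increments=[
    [230,0,0,0,0],
    [230,0,0,0,0],
  ],
)

```text
clock: 20.8
tcp_pos: [0.5202, -0.0911, 0.2786]
tcp_rot: [-0.115, -2.167, 2.166]
contact_force: [-0.3, -0.6, -0.4]
gripper_width: 0.2
```

Run:
```python
from h import *
st([.542,-.1028,.25])
```

```text
t 20.8 tcp [ 0.5202 -0.0911  0.2786] jaw az -96.1 q6 1.29 F [-0.3 -0.6 -0.4] w 17.4
tool delta cm [-2.29  2.86  0.93]
```

play_rows(
  increments=[
    [230,-1.1,0.7,0.5,0],
    [230,-1.2,0.8,0.4,0],
    [230,0,0,0,0],
    [230,0,0,0,0],
    [230,0,0,0,0],
  ],
)

```text
clock: 21.3
tcp_pos: [0.5422, -0.1032, 0.2632]
tcp_rot: [-0.116, -2.166, 2.165]
contact_force: [0.4, -0.1, -1.1]
gripper_width: 0.209
```

Run:
```python
from h import *
st([.542,-.1028,.2387])
snap('side','s20',crop=(280,150,420,255)); snap('scene','c20',crop=(200,100,320,190)); snap('wrist','w20')
```

```text
t 21.3 tcp [ 0.5422 -0.1032  0.2632] jaw az -96.2 q6 1.29 F [ 0.4 -0.1 -1.1] w 18.2
tool delta cm [ 0.02  2.45 -0.04]
```

View pics/s20.png

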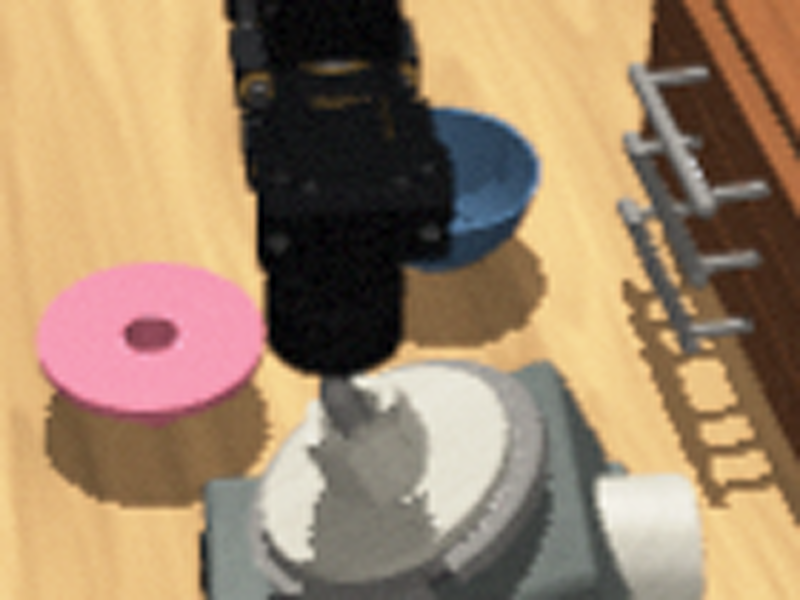

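View pics/c20.png

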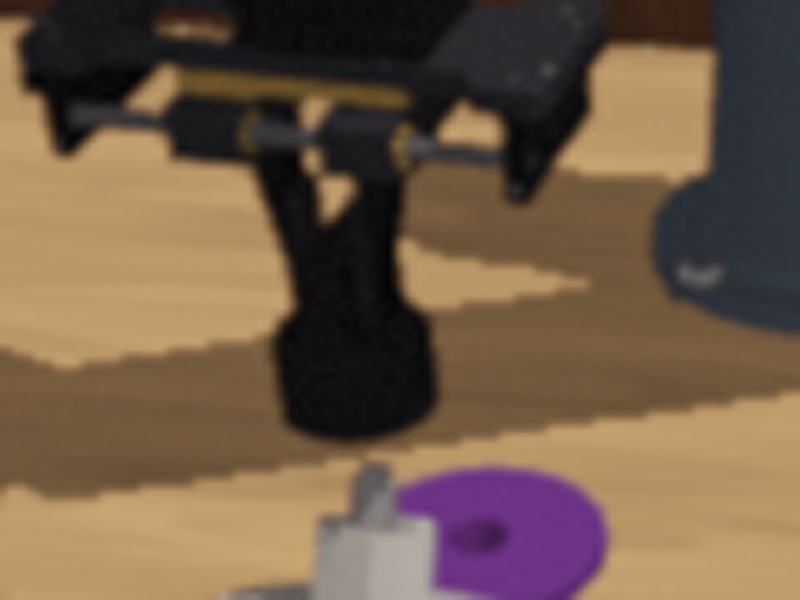

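View pics/w20.png

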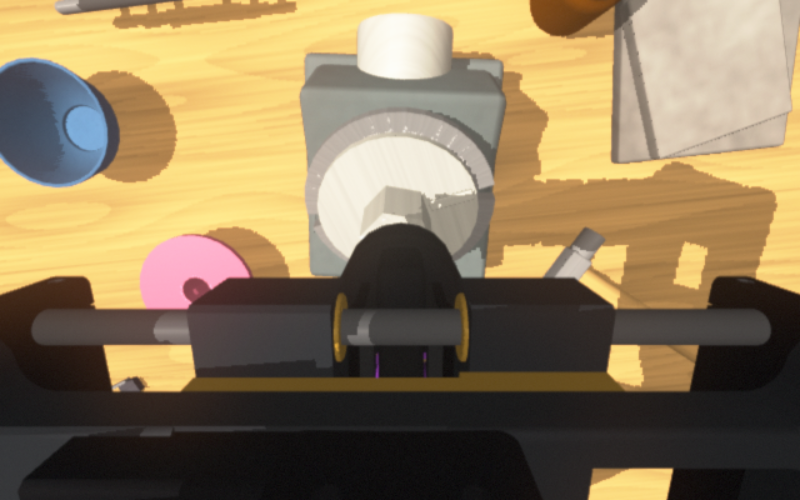

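Run:
```python
from h import *
o=observe(); T=np.array([.542,-.1028,.1943]); b=o['tcp_pos']-[0,0,.0384]
th=np.linspace(0,6.28,100); ci=b+.03*np.c_[np.cos(th),np.sin(th),0*th]
for n,(x0,y0),s in(('scene',(200,100),6.667),('side',(280,150),5.714)):
    c=cam(n); f=lambda P:(proj(c,P)-[x0,y0])*s
    e=f(ci); print(n,'tip',f(T),'bottom c',f(b),'ellipse x',e[:,0].min(),e[:,0].max(),'ymax',e[:,1].max(), e[e[:,1].argmax()])
    print('per cm x,y,z', f(T+[.01,0,0])-f(T),f(T+[0,.01,0])-f(T),f(T+[0,0,.01])-f(T))
```

```text
scene tip [[370.8311953 468.1524278]] bottom c [[359.86117424 398.82838458]] ellipse x 278.85333465683647 440.42006814491253 ymax 442.5245326300715 [348.32393465 442.52453263]
per cm x,y,z [[-6.94108646 14.52114533]] [[25.54848712  1.61685825]] [[ -2.97252068 -22.10873595]]
side tip [[332.890102   380.89358258]] bottom c [[333.74127849 327.90037678]] ellipse x 264.0139404737716 403.56563906839426 ymax 374.22995697489404 [333.88027368 374.22995697]
per cm x,y,z [[22.36469623 -3.10312839]] [[ -4.75059255 -14.82845903]] [[  0.07989729 -17.16858966]]
```

play_rows(
  increments=[
    [230,-0.05,0.8,-0.2,0],
    [230,0,0.8,0,0],
    [230,0,0.8,0,0],
    [230,0,0,0,0],
    [230,0,0,0,0],
  ],
  squeeze=6,
)

```text
clock: 21.95
tcp_pos: [0.5428, -0.1016, 0.239]
tcp_rot: [-0.116, -2.166, 2.165]
contact_force: [0.0, 0.8, -1.3]
gripper_width: 0.203
```

play_rows(
  increments=[
    [230,0.1,0.3,0,0],
    [230,0.12,0.3,0,0],
    [230,0.12,0.3,0,0],
    [230,0.12,0.3,0,0],
    [230,0,0,0,0],
  ],
)

```text
clock: 22.45
tcp_pos: [0.5387, -0.1012, 0.2274]
tcp_rot: [-0.118, -2.166, 2.166]
contact_force: [0.4, 0.2, -0.8]
gripper_width: 0.205
```

Run:
```python
from h import *
st([.5285,-.1,.2056])
snap('side','s21',crop=(280,150,420,255)); snap('scene','c21',crop=(200,100,320,190))
```

```text
t 22.45 tcp [ 0.5387 -0.1012  0.2274] jaw az -96.2 q6 1.29 F [ 0.4  0.2 -0.8] w 17.8
tool delta cm [ 1.03  2.18 -0.01]
```

View pics/s21.png

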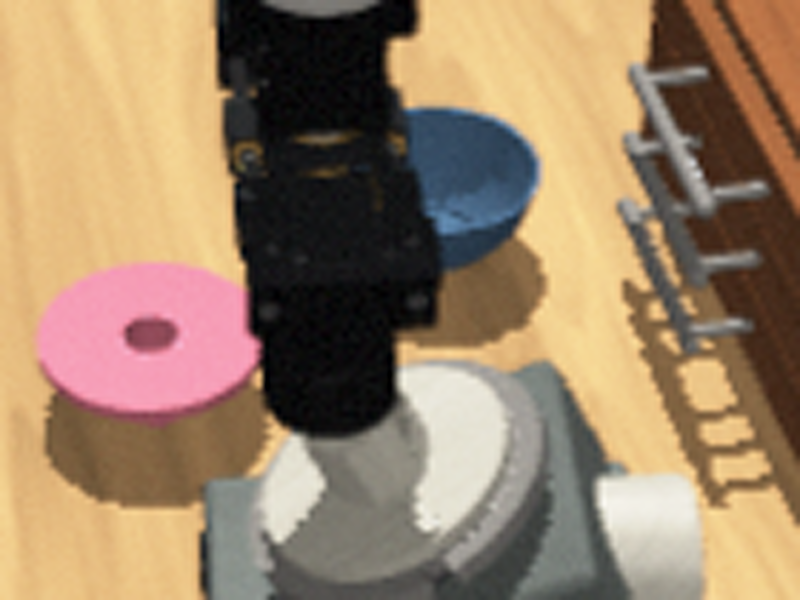

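View pics/c21.png

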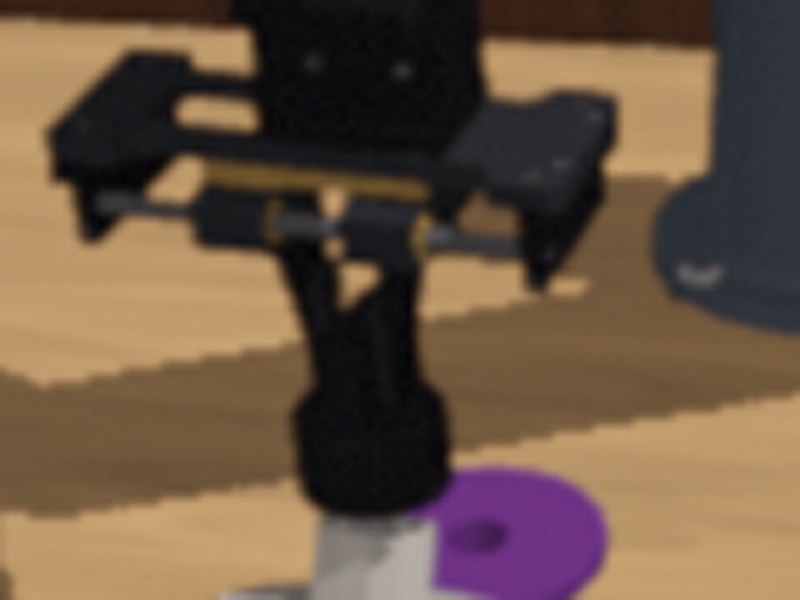

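play_rows(
  increments=[
    [230,0.12,0.3,0,0],
    [230,0.12,0.3,0,0],
    [230,0.12,0.3,0,0],
    [230,0,0,0,0],
  ],
  squeeze=5,
)

```text
clock: 22.95
tcp_pos: [0.5343, -0.1006, 0.2179]
tcp_rot: [-0.116, -2.166, 2.165]
contact_force: [1.5, -0.8, -1.1]
gripper_width: 0.209
```

Run:
```python
from h import *
st([.5285,-.1,.2056])
snap('side','s22',crop=(280,150,420,255)); snap('wrist','w22')
```

```text
t 22.95 tcp [ 0.5343 -0.1006  0.2179] jaw az -96.2 q6 1.29 F [ 1.5 -0.8 -1.1] w 18.2
tool delta cm [0.59 1.24 0.01]
```

View pics/s22.png

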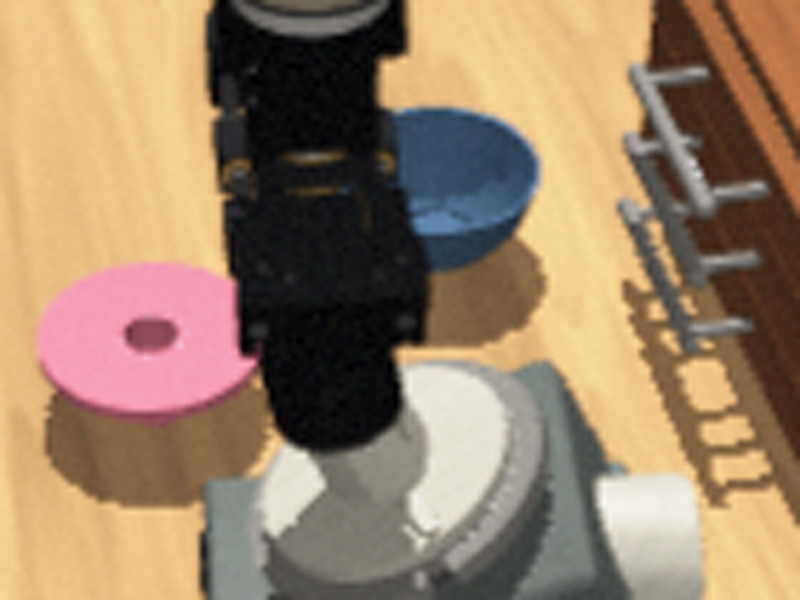

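View pics/w22.png

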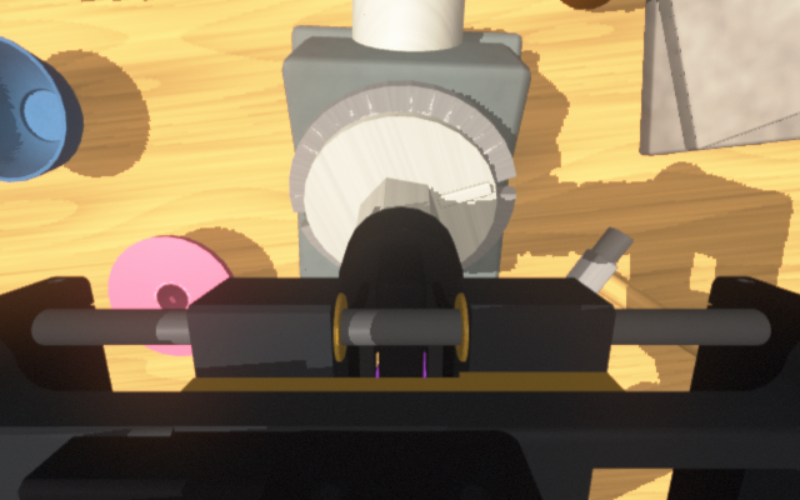

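play_rows(
  increments=[
    [230,0.13,0.3,0,0],
    [230,0.13,0.3,0,0],
    [230,0.13,0.3,0,0],
    [230,0,0,0,0],
  ],
)

```text
clock: 23.45
tcp_pos: [0.5296, -0.1, 0.209]
tcp_rot: [-0.114, -2.165, 2.164]
contact_force: [-2.3, 0.6, -0.1]
gripper_width: 0.207
```

Run:
```python
from h import *
st([.5285,-.1,.2056])
snap('side','s23',crop=(280,150,420,255)); snap('scene','c23',crop=(200,100,320,190))
```

```text
t 23.45 tcp [ 0.5296 -0.1     0.209 ] jaw az -96.2 q6 1.29 F [-2.3  0.6 -0.1] w 18.0
tool delta cm [0.11 0.34 0.01]
```

View pics/s23.png

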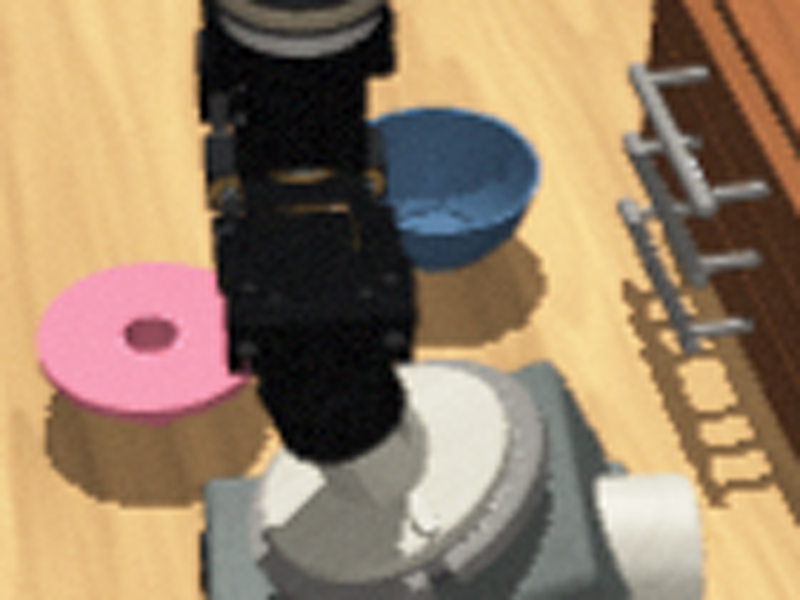

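View pics/c23.png

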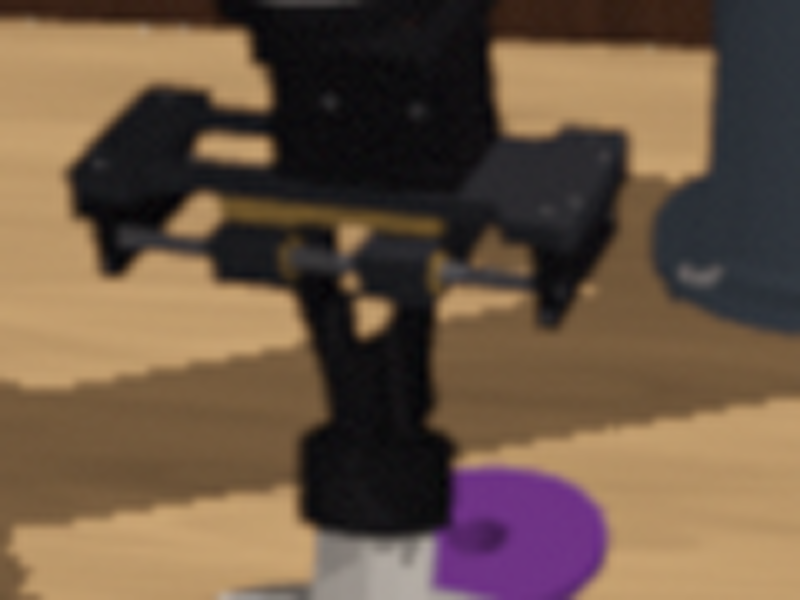

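play_rows(
  increments=[
    [230,0.08,0.2,0,0],
    [230,0.05,0.15,0,0],
    [230,0,0,0,0],
    [150,0,0,0,0],
    [150,0,0,0,0],
  ],
)

```text
clock: 24.05
tcp_pos: [0.5296, -0.0992, 0.2064]
tcp_rot: [-0.118, -2.167, 2.164]
contact_force: [-3.4, 2.9, 6.2]
gripper_width: 0.312
```

Run:
```python
from h import *
st([.5285,-.1,.2056])
snap('side','s24',crop=(280,150,420,255)); snap('scene','c24',crop=(200,100,320,190))
```

```text
t 24.05 tcp [ 0.5296 -0.0992  0.2064] jaw az -96.2 q6 1.28 F [-3.4  2.9  6.2] w 27.2
tool delta cm [0.1  0.08 0.09]
```

View pics/s24.png

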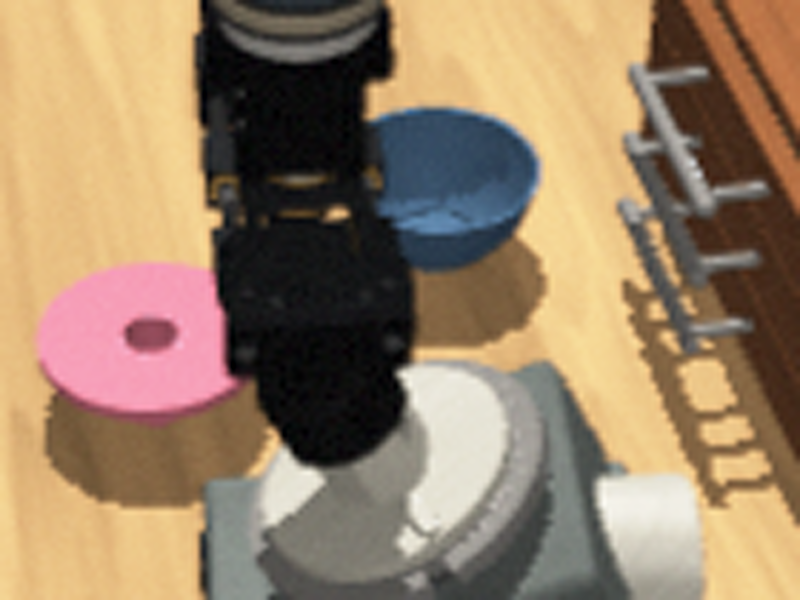

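View pics/c24.png

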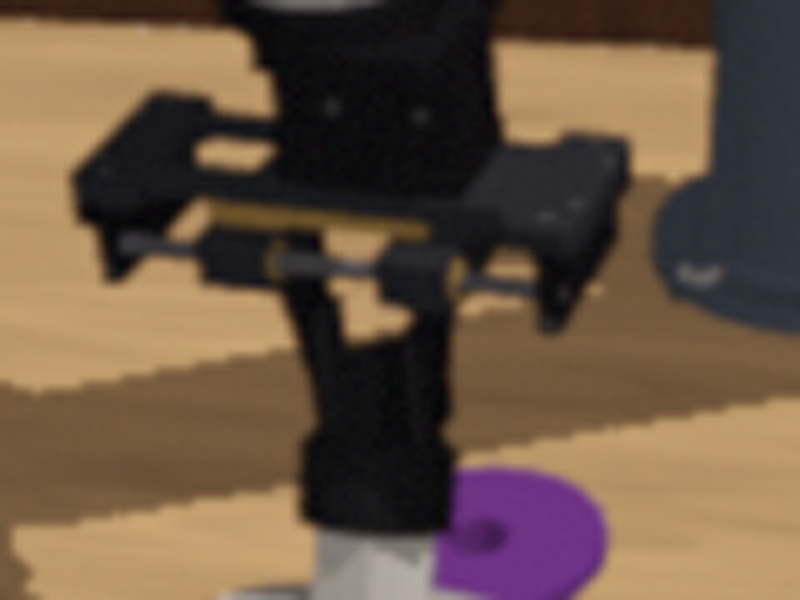

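play_rows(
  increments=[
    [60,0,-0.2,0,0],
    [60,0,0,0,0],
    [60,0,0,0,0],
    [60,0,-1,0,0],
    [60,0,-2,0,0],
  ],
)

```text
clock: 24.65
tcp_pos: [0.5289, -0.1, 0.2373]
tcp_rot: [-0.114, -2.165, 2.163]
contact_force: [0.7, -0.6, -0.0]
gripper_width: 0.732
```

play_rows(
  increments=[
    [60,0,-3,0,0],
    [60,0,-3,0,0],
    [60,3,-1,0,0],
    [60,2,0,0,0],
    [60,0,0,0,0],
  ],
)

```text
clock: 25.15
tcp_pos: [0.4781, -0.0942, 0.3091]
tcp_rot: [-0.118, -2.165, 2.166]
contact_force: [0.4, -0.2, -0.2]
gripper_width: 0.763
```

Run:
```python
from h import *
st()
c=cam('wrist'); np.savez('w25cam.npz',K=c[0],R=c[1],t=c[2])
snap('wrist','w25',crop=(200,20,440,200)); snap('side','s25',crop=(280,150,420,255)); snap('scene','c25',crop=(200,100,320,190))
```

```text
t 25.15 tcp [ 0.4781 -0.0942  0.3091] jaw az -96.2 q6 1.26 F [ 0.4 -0.2 -0.2] w 66.4
```

View pics/w25.png

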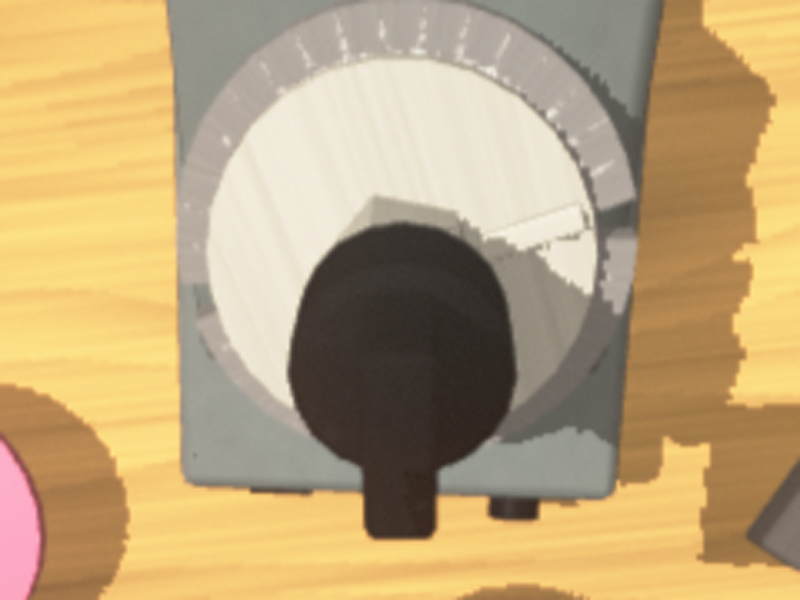

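View pics/s25.png

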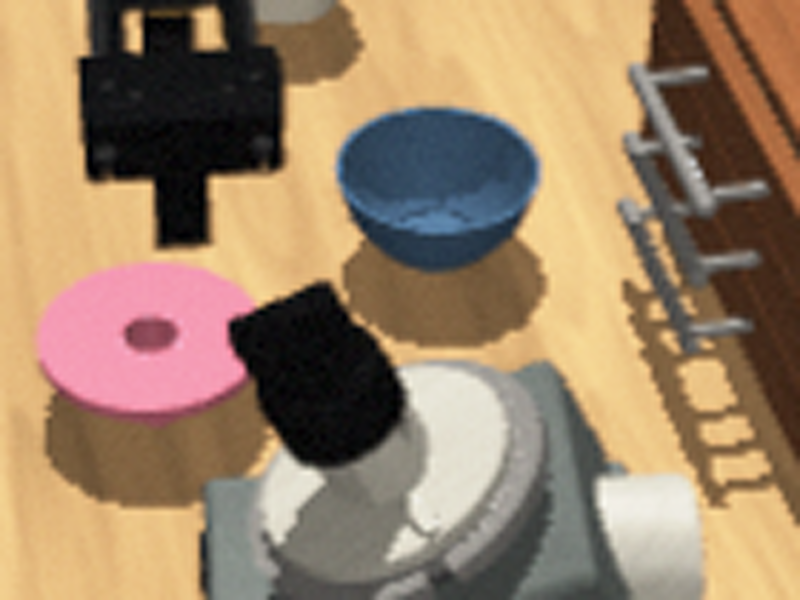

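View pics/c25.png

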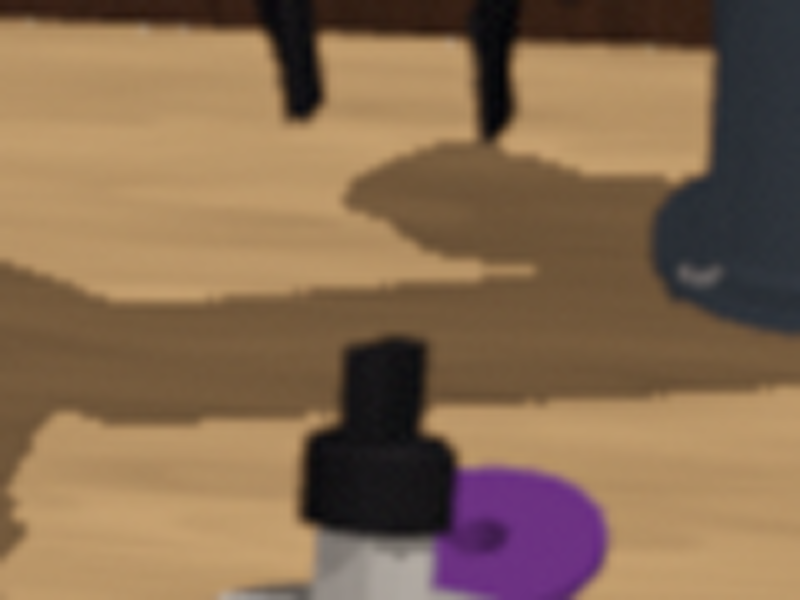

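Run:
```python
from h import *
from ang import fr
T=np.array([.5425,-.102,.1943]); R=fr(174.5,25); seat=T-.068*R[:,2]
th=np.linspace(0,2*np.pi,200)
f=np.load('w25cam.npz')
def draw(im,c,x0,y0,s):
    for r,h,col in((.03,.044,(0,0,255)),(.03,.078,(0,255,0)),(.06,.008,(255,0,0)),(.072,0,(255,0,255))):
        P=np.c_[r*np.cos(th),r*np.sin(th),0*th+h]@R.T+seat
        cv2.polylines(im,[((proj(c,P)-[x0,y0])*s).astype(np.int32)],True,col,1)
    P=np.array([[x,y,.114] for x,y in((-.025,-.009),(.025,-.009),(.025,.009),(-.025,.009))])@R.T+seat
    cv2.polylines(im,[((proj(c,P)-[x0,y0])*s).astype(np.int32)],True,(0,255,255),1)
for n,(x0,y0,x1,y1),c in(('w25',(200,20,440,200),(f['K'],f['R'],f['t'])),('s25',(290,190,410,280),cam('side')),('c25',(200,130,320,220),cam('scene'))):
    im=cv2.imread(f'pics/{n}_raw.png')[y0:y1,x0:x1]; s=800/(x1-x0)
    im=np.clip(im.astype(float)*1.6,0,255).astype(np.uint8)
    im=cv2.resize(im,None,fx=s,fy=s,interpolation=cv2.INTER_CUBIC); draw(im,c,x0,y0,s)
    cv2.imwrite(f'pics/{n}_ov.png',im)
```

```text
(no output)
```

View pics/w25_ov.png

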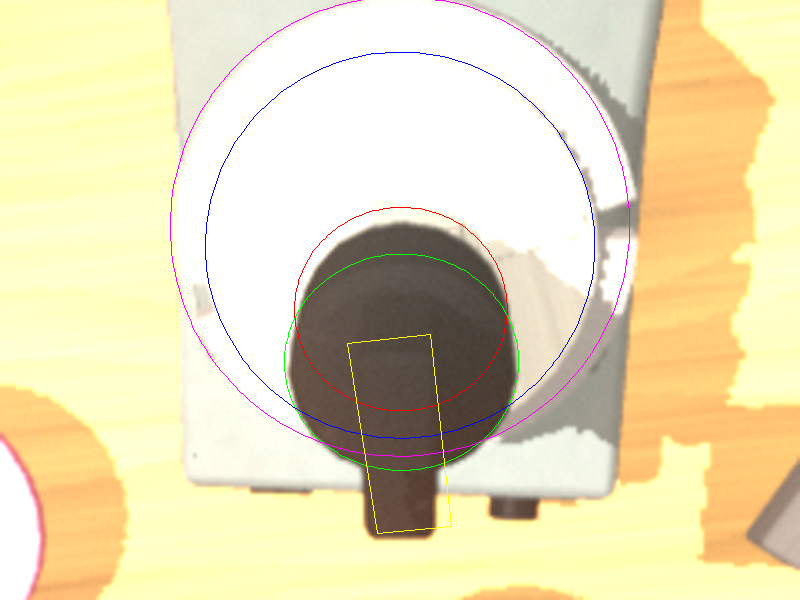

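View pics/s25_ov.png

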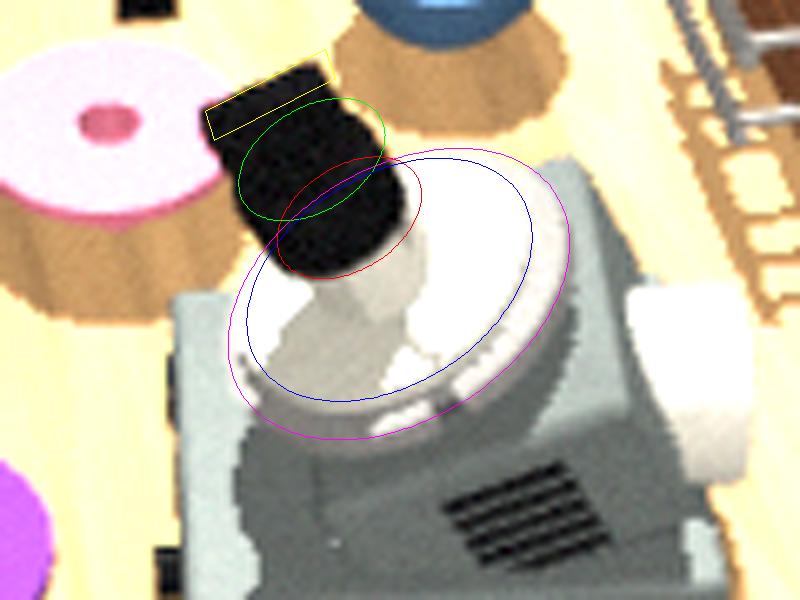

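View pics/c25_ov.png

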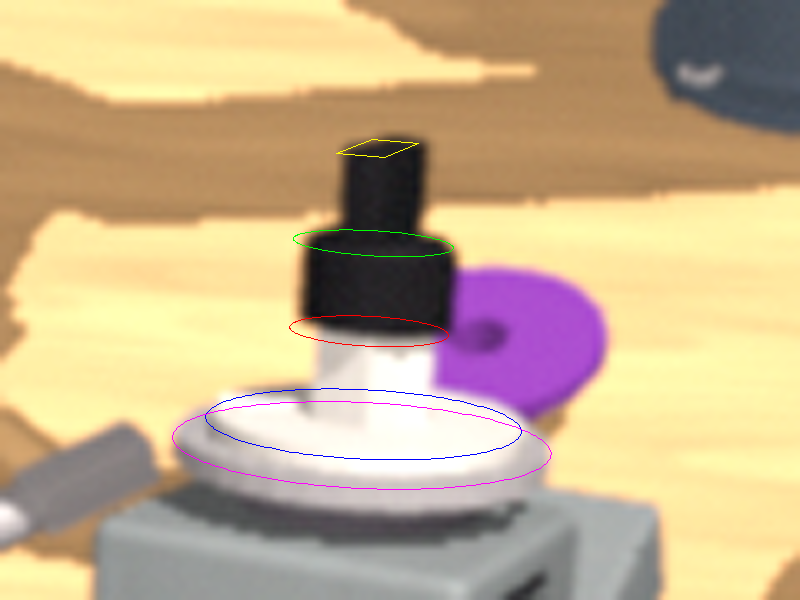

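Run:
```python
from h import *
for n,(x0,y0,x1,y1),g in(('w25',(270,70,370,190),.5),('s25',(310,195,380,250),.5),('c25',(235,145,285,205),.5)):
    im=cv2.imread(f'pics/{n}_raw.png')[y0:y1,x0:x1]; s=min(800/(x1-x0),600/(y1-y0)); print(n,s)
    im=(255*(im/255.)**g).astype(np.uint8)
    cv2.imwrite(f'pics/{n}_g.png',cv2.resize(im,None,fx=s,fy=s,interpolation=cv2.INTER_CUBIC))
```

```text
w25 5.0
s25 10.909090909090908
c25 10.0
```

View pics/w25_g.png

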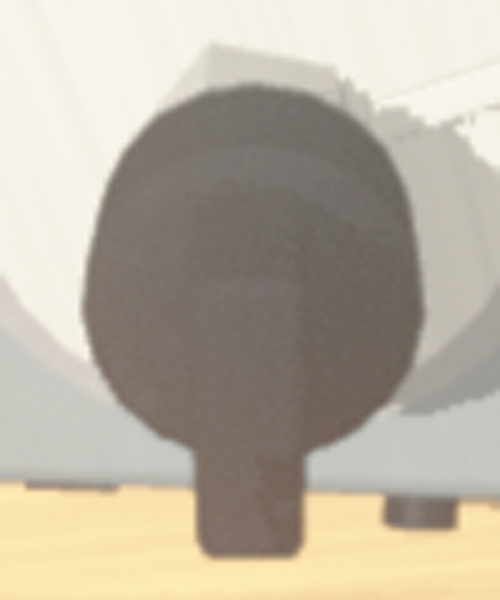

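View pics/s25_g.png

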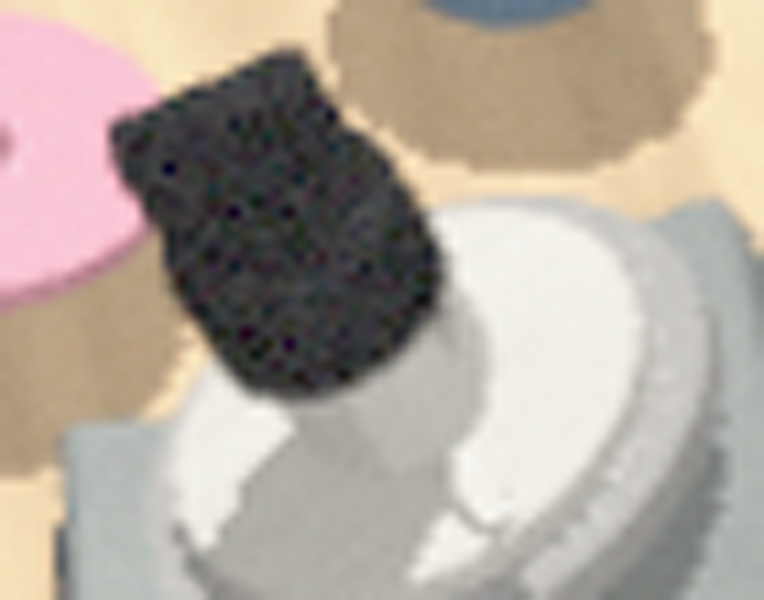

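View pics/c25_g.png

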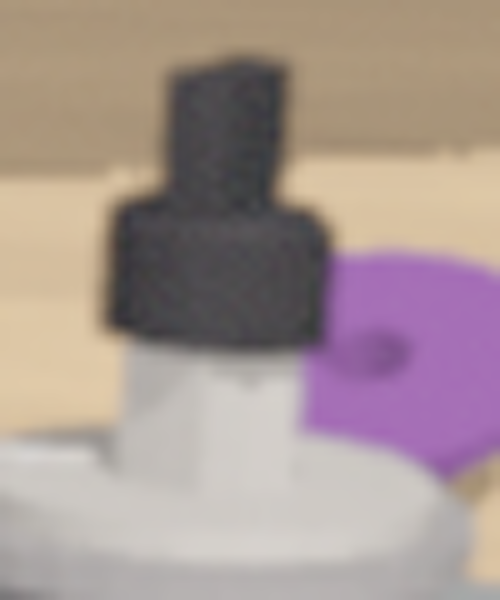

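```bash
cat > capfit.py <<'E'
from h import *
from ang import fr
from scipy.optimize import minimize
f=np.load('w25cam.npz')
views=[]
for n,(x0,y0,x1,y1),c,thr in(('w25',(275,80,365,185),(f['K'],f['R'],f['t']),75),('s25',(312,195,356,236),cam('side'),60),('c25',(240,148,272,183),cam('scene'),75)):
    im=cv2.imread(f'pics/{n}_raw.png')[y0:y1,x0:x1]; s=6
    g=cv2.resize(im,None,fx=s,fy=s,interpolation=cv2.INTER_CUBIC).max(2)
    m=(g<thr).astype(np.uint8); k,l,st_,_=cv2.connectedComponentsWithStats(m); b=1+st_[1:,4].argmax(); m=(l==b)
    m=cv2.morphologyEx(m.astype(np.uint8),cv2.MORPH_CLOSE,np.ones((9,9)))>0
    views.append((m,c,np.array([x0,y0]),s)); cv2.imwrite(f'pics/{n}_m.png',m*255); print(n,m.sum()/36)
th=np.linspace(0,2*np.pi,60,endpoint=False)
body=np.r_[[[.03*np.cos(t),.03*np.sin(t),h] for t in th for h in(0,.034)]]
bar=np.array([[x,y,z] for x in(-.025,.025) for y in(-.009,.009) for z in(.034,.07)])
def frame(q):
    z=np.array([q[3],q[4],np.sqrt(1-q[3]**2-q[4]**2)]); x=np.array([1,0,0])-z*z[0]; x/=np.linalg.norm(x); R=np.c_[x,np.cross(z,x),z]
    return R@cv2.Rodrigues(np.array([0,0,q[5]]))[0]
def render(q,v,off):
    m,c,o,s=v; R=frame(q); im=np.zeros(m.shape,np.uint8)
    for P in(body,bar):
        p=((proj(c,P@R.T+q[:3])-o+.5+off)*s-.5); h=cv2.convexHull(p.astype(np.float32))
        cv2.fillConvexPoly(im,(h*16).round().astype(np.int32),1,shift=4)
    return im>0
def cost(p,sc):
    q=p*sc; C=0
    for i,v in enumerate(views):
        off=np.zeros(2) if i==0 else q[6+2*(i-1):8+2*(i-1)]
        r=render(q,v,off); C+=(r^v[0]).sum()/v[0].sum()
    return C+ 0.003*np.sum(q[6:]**2)
T=np.array([.5425,-.102,.1943]); R0=fr(174.5,25); b=T-.024*R0[:,2]
sc=np.r_[.002,.002,.002,.03,.03,.1,1,1,1,1]
q0=np.r_[b,R0[:2,2],-.1,0,0,0,0]
best=None
for k in range(4):
    r=minimize(cost,(q0 if best is None else best.x*sc)/sc+np.random.default_rng(k).normal(0,.3,10),args=(sc,),method='Nelder-Mead',options=dict(maxiter=3000,maxfev=3000,initial_simplex=None,xatol=1e-3,fatol=1e-5))
    if best is None or r.fun<best.fun: best=r
    q=best.x*sc; z=frame(q)[:,2]
    print(best.fun,q.round(4),'tilt',np.degrees(np.arccos(z[2])).round(1),'az',np.degrees(np.arctan2(z[1],z[0])).round(1),'angle to axis',np.arccos(z@R0[:,2]).round(3))
seat=T-.068*R0[:,2]; print('cap in spindle',(R0.T@(q[:3]-seat)*1000).round(1))
E
python3 capfit.py
```

```text
w25 4374.194444444444
s25 622.1666666666666
c25 505.6388888888889
0.3761306604111416 [ 0.5486 -0.1022  0.173  -0.4309  0.0363 -0.0914  0.3821  0.291  -0.2136
 -0.3793] tilt 25.6 az 175.2 angle to axis 0.012
0.35217637882702874 [ 0.5489 -0.1023  0.1734 -0.4711  0.0468 -0.0781  0.2077  0.4377 -0.1126
 -0.2884] tilt 28.3 az 174.3 angle to axis 0.057
0.35217637882702874 [ 0.5489 -0.1023  0.1734 -0.4711  0.0468 -0.0781  0.2077  0.4377 -0.1126
 -0.2884] tilt 28.3 az 174.3 angle to axis 0.057
0.35217637882702874 [ 0.5489 -0.1023  0.1734 -0.4711  0.0468 -0.0781  0.2077  0.4377 -0.1126
 -0.2884] tilt 28.3 az 174.3 angle to axis 0.057
cap in spindle [-3.   0.7 46.3][ WARN:0@0.661] global loadsave.cpp:1063 imwrite_ Unsupported depth image for selected encoder is fallbacked to CV_8U.
```

```bash
cat >> capfit.py <<'E'
ims=[]
for i,v in enumerate(views):
    off=np.zeros(2) if i==0 else q[6+2*(i-1):8+2*(i-1)]
    r=render(q,v,off); print('view cost',(r^v[0]).sum()/v[0].sum(), (r&~v[0]).sum()/v[0].sum())
    im=np.dstack([v[0]*255,r*255,0*r]).astype(np.uint8); ims.append(cv2.resize(im,(260,int(260*im.shape[0]/im.shape[1]))))
H=max(i.shape[0] for i in ims); cv2.imwrite('pics/masks.png',np.hstack([cv2.copyMakeBorder(i,0,H-i.shape[0],0,5,cv2.BORDER_CONSTANT) for i in ims]))
E
python3 capfit.py 2>/dev/null | tail -4
```

```text
cap in spindle [-3.   0.7 46.3]
view cost 0.1142940604936782 0.1120269763956538
view cost 0.1339405304045004 0.13202071613536923
view cost 0.1029500631763995 0.10058781519529748
```

View pics/masks.png

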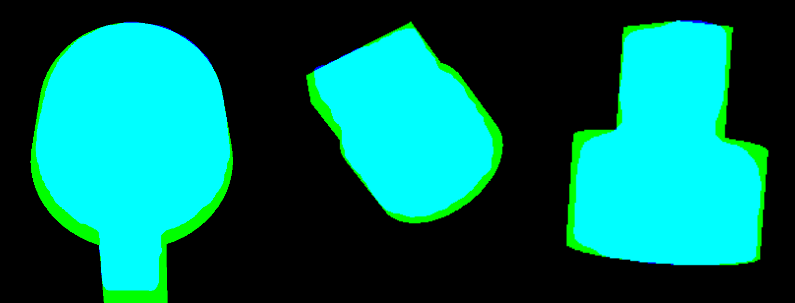

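```bash
sed -e 's/^body=.*/k=.95\nbody=np.r_[[[.03*k*np.cos(t),.03*k*np.sin(t),h] for t in th for h in(0.0005,.0335)]]/' -e 's/^bar=.*/bar=np.array([[x,y,z] for x in(-.0235,.0235) for y in(-.0085,.0085) for z in(.034,.069)])/' -e 's/masks.png/masks2.png/' capfit.py > capfit2.py; python3 capfit2.py 2>/dev/null | tail -6
```

```text
0.207541428937752 [ 0.5489 -0.102   0.1733 -0.4451  0.0455 -0.0799  0.2035  0.4508 -0.1143
 -0.3007] tilt 26.6 az 174.2 angle to axis 0.028
cap in spindle [-3.   1.  46.3]
view cost 0.08570466943119685 0.04912650583282001
view cost 0.07442628806143406 0.056478256987231
view cost 0.046365983629072134 0.039608855683129156
```

View pics/masks2.png

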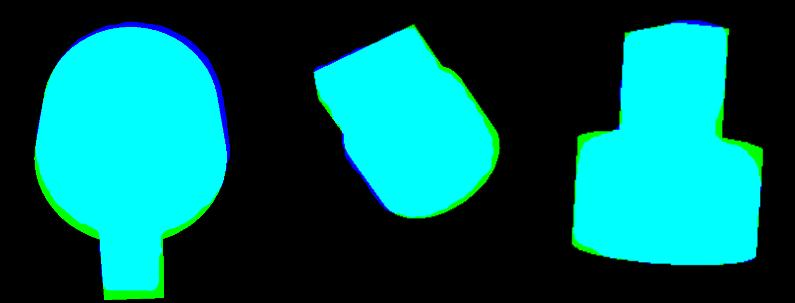

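Run:
```python
from h import *
snap('side','s26'); snap('wrist','w26',crop=(200,20,440,200)); o=observe(); print(o['clock'],abs(o['dq']).max(),o['contact_force'])
a=cv2.imread('pics/w25_raw.png').astype(int);b=cv2.imread('pics/w26_raw.png').astype(int); print(abs(a-b)[20:200,200:440].mean())
```

```text
25.4 0.004430822368811003 [-0.13390984 -0.20208369 -0.11575999]
8.271350308641976
```

View pics/s26.png

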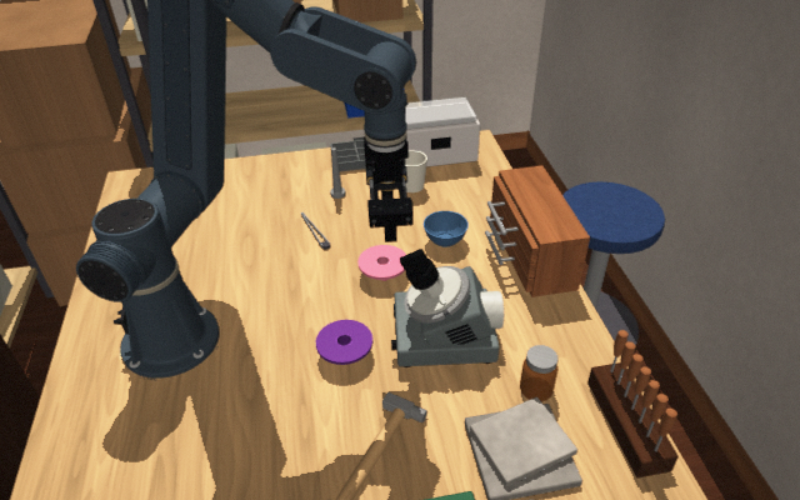

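```bash
python3 - <<'E'
from h import *
c=cam('wrist'); np.savez('w26cam.npz',K=c[0],R=c[1],t=c[2])
print(-c[1].T@c[2]); f=np.load('w25cam.npz'); print(-f['R'].T@f['t'])
E
sed -e 's/w25cam/w26cam/' -e "s/('w25',(275,80,365,185)/('w26',(270,70,370,200)/" -e "s/'s25'/'s26'/" capfit2.py > capfit3.py; python3 capfit3.py 2>/dev/null | tail -6
```

```text
[ 0.54626351 -0.10295957  0.46945836]
[ 0.54346485 -0.10211046  0.47052992]
0.20087542314735532 [ 0.5488 -0.102   0.1734 -0.4405  0.0445 -0.0786  0.214   0.4637 -0.109
 -0.2976] tilt 26.3 az 174.2 angle to axis 0.022
cap in spindle [-3.1  1.  46.4]
view cost 0.08049498293818422 0.04698659156930649
view cost 0.07287575865762227 0.05399857193859336
view cost 0.046420919628632644 0.040982255672141955
```

View pics/w26.png

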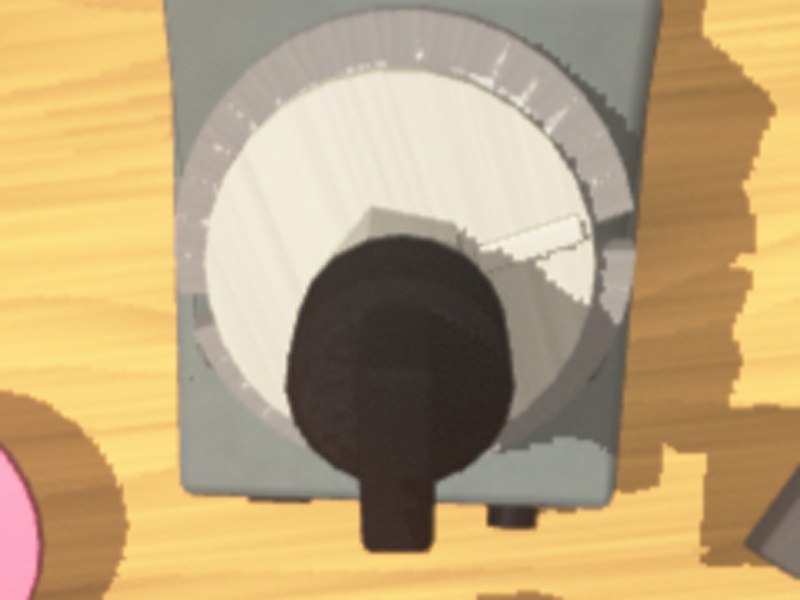

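```bash
python3 -c "
from bench import *
print(finish_job())"
```

```text
the job is handed in; nothing more can be done
None
```

The disc is home on the flange and the cap is on the spindle nose. I handed the job in at about 25.4 s, with no verdict reported.

**Disc:** I turned it about 77° in three grips of the hub until the tab dropped into a keyway.
- It did not drop the first times I let go. It dropped during a later release, which I did not see happen.
- I then closed the fingers on top of the hub and pressed with about 41 N before noticing. This was fingertip contact and I backed off at once, but it is slightly above the 40 N limit if fingers count as the gripper's body.
- The wrist picture afterwards fits the disc at home: rim errors are about 1 px for the home height, against up to 6 px for the raised one. The rib lines up with a flange notch.

**Cap:** I gripped it by the bar and lowered it onto the nose, letting it pivot in the pads to match the lean.
- **Height:** contact with the hub came at an underside height of about 44 mm from the arm pose. The picture fit read 46.4 mm, a 2 mm disagreement, but both are inside 40–49 mm.
- **Offset:** it sits about 3 mm off-centre, where the limit is 5 mm.
- **Tilt:** it is about 0.02–0.03 rad out of line, where the limit is 0.12 rad.
- **Model fit:** its outline in the pictures was about 4–5% smaller than the given sizes, so these fits are only good to about 2 mm.

**At hand-in:** two picture fits agreed on the cap's position. The arm was at rest and clear of everything, and none of the bystanders visible in the last side picture looked moved.

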